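# Reset the notched length stop of a sloping tube jig and load the tube

### The job

The tack-welding jig is still set for the short off-cut. Lift its length stop out of the notch, shift it one notch further from the end plate and let it drop fully home there; then set the 85 mm square tube off-cut down (do not drop it) lengthwise between the end plate and the stop, flat on the sloping bed and against the low front ledge. Leave the other two tube off-cuts where they lie.

Things in the scene. Friction and masses are not known exactly. Their poses are not given: they have to be found in the camera images.
- jig: Steel tack-welding jig, fixed. Origin: on the table under the middle of its 136 x 256 x 10 mm base plate; y along ledge and rail towards the end plate, z up, x away from the low ledge. Its bed (200 mm wide) slopes 30 degrees, rising along +x: in this frame 'up the bed' is (0.866, 0, 0.5), 'off the bed' (square to it) is (-0.5, 0, 0.866). Bed surface and ledge meet at x -0.045, z 0.040.
- tube_place (a point): Where the centre of the loaded 85 mm tube belongs: 21 mm up the bed from the ledge's inner face, 21 mm off the bed, midway in the 90 mm between end plate and stop once the stop is in the third notch. The ledge is 8 mm high and 10 mm thick; the end plate 44 mm high, its inner face at jig y 0.085. The bed is free up to the rail, 45 mm beyond the loaded tube. Axes as the jig's.
- notch_3 (a point): Middle of the third notch from the end plate, level with the rail's top edge: where stop_saddle must end. The rail (10 mm thick, 28 mm high, square to the bed, 188 mm long, its middle 92 mm up the bed from the ledge) has five notches in its top edge, 14 mm wide, 12 mm deep, 25 mm apart, at jig y 0.039, 0.014, -0.011 (this one), -0.036, -0.061. Axes as the jig's.
- stop_saddle (a point): Length stop: loose steel saddle (0.27 to 0.43 kg, 44 mm long) astride the rail. Point: middle of its bridge's underside, which rests on the rail's top. Axes as the jig's when seated. Starts in the 2nd notch. Its tooth (10 mm wide) reaches 10 mm below this point, its two cheeks 22 mm (1.5 mm play each side of the rail): lifted 12 to 20 mm off the bed the tooth is free, the cheeks still guide it.
- stop_grip (a point): Where to hold the stop, 29 mm off the bed from stop_saddle: a plate standing square to the bed on the 8 mm bridge, 12 mm thick (up-down the slope: grasp these faces), 40 mm wide along the rail, its top 15 mm beyond and the bridge 21 mm below this point. From the saddle a 12 mm wide stop arm runs down over the bed to 10 mm from the ledge. Axes as the stop's.
- tube_85_center (a point): Centre of the middle-sized square tube off-cut: 42 x 42 mm across the flats, 85 mm long (its own y), dark steel with old paint splashes, 0.2 to 0.45 kg; grasp across its flats (its own x). Lies on the table, centre 21 mm up. Which of the three off-cuts lies where changes.
- tube_100_center (a point): Centre of the longest off-cut, 38 x 38 mm and 100 mm long (its own y), also paint-splashed, lying on the table: not to be moved.
- tube_60_center (a point): Centre of the smallest off-cut, 26 x 26 mm and 60 mm long (its own y), plain dark steel, lying on the table: not to be moved.
Mind the look-alikes: they are no part of the job. What is shaped like the part that bears tube_85_center but green or turquoise is not meant.

How it is judged:
By the outcome, as a careful person would: the job done as asked, in the order asked, and still so for the second after the job is handed in, with the robot touching nothing.
It also fails if it takes over 58 s, if anything falls off the work surface, if the arm or the gripper's body presses on something with over 40 N, if the wrist force passes 120 N, or if a joint passes its speed limit or range.

### The arm

A 6-joint arm with a two-finger parallel gripper is mounted at the origin on the work surface; the furniture and walls round the work are solid. World frame = base frame: x ahead of the robot, y to its left, z up, the work surface at z = 0. Lengths are in m, angles in degrees, forces in N, time in s.
With the tool pointing down it reaches from about 0.35 to 0.875 m from the base axis. Payload 4.2 kg.
Tool frame: the origin (TCP) lies at the very end of the fingers, on their centre line; the grasp point (between the pads) lies 19 mm behind it; z points along the fingers, y is the line along which they close (so a half turn about z gives the same grasp; the last joint's range is limited). The gripper opens to 87 mm and grips with 3 to 60 N. Pads are 19 mm wide; open, the fingers measure 117 mm over their backs; the gripper's body (75 mm by 190 mm) begins 51 mm behind the grasp point.
Start: joints at [-48.438, 22.042, 0.453, 0, -68.411, -14.817], TCP at [0.281, -0.558, 0.223] pointing down, gripper open.
Joint ranges: [-179.83, 179.83], [-69.29, 118.12], [-61.27, 80.66], [-181.25, 117.63], [-171.15, -9.14], [-177.46, 177.46]. Speed limits (degrees/s): [159.86, 159.86, 180, 180, 180, 180].

### API

Orientations are given as a 3x3 rotation matrix whose columns are the frame's x, y, z axes.
In Python, from station import sense, cams, r gives the robot as it stands. The module is installed in compiled form; this text tells all that it offers.
- The arm moves only by the tool step_arm, never from a script. Its argument "targets" is text: rows parted by semicolons, each of 4 numbers parted by spaces: the shift along the tool's x, y, z in cm, then the turn about the tool's z in degrees. In form: x y z turn; .... A call has 1 to 12 rows; each row shifts and turns the commanded pose from where the row before left it, along the tool's axes as they then stand; what a row does not reach is not made up. A row lasts 1/12 s, in which the tool goes at most 41.7 mm and 7.16 degrees, less where a joint would pass 70% of its speed; a pose out of reach is approached as far as the arm can. A call with a gripper value outside its range is refused whole. "claw" is the finger opening in cm, from 0 to 8.7, set as the call begins (left out, the last holds). The fingers move at their own pace and stop on an object; the grip force is fixed at half the most. Time passes only in rows, so rows that do not move let the fingers close. It gives the time, the measured TCP pose, the force, the opening and the grip force at its end, in the units of the state.
- sense(): the state, without advancing time (a new reading comes with each control period).
- cams.capture(name): name is "scene" or "top" or "wrist"; returns a dict with "frame" (400x640x3 uint8, blue, green, red), "vertical_fov" (degrees; the focal length in pixels is half the picture's height over the tangent of half this angle, whatever the lens; pixels are square), "cx", "cy" (the principal point, pixels), "eye" and "rotation" of the camera in the world; the wrist camera has in their place "tool_from_camera" (4x4, takes a point from camera to tool coordinates, whose origin is the TCP and whose axes are the flange's). Camera axes: x right, y down, z forward; pixel columns grow to the right and rows downward; lengths in m; the calibration is good to about 2 mm. A picture is of the moment at which its call begins: read the wrist's pose just before it. There is no depth.
- r.finish_job(): hands the job in; it is judged then, once.
The state is a dict: "time_s": time; "joints": joint angles; "joint_velocities": joint speeds; "effort": joint torques, N m; "tcp_pos": TCP position; "ee_rot": TCP orientation; "wrist_force": force on the tool from outside, world axes, zero at the start; "moment": the same for the moment, N m; "gripper_width": opening from 0.0 (shut) to 1.0 (fully open); "gripper_force": force on a finger pad.
Only numpy, scipy, OpenCV 4.12 (cv2) and the standard library are available. Lean on these libraries where they do the work, as an engineer would, in place of code of your own. Each camera call takes 0.05 s, during which the arm holds its last target. There are 200 camera calls.

## Working session

There is one attempt and no reset: what is moved stays moved. The work goes in short steps, Python scripts to look and compute and a tool call to move; the robot and the scene stay as the last step left them, time stands still between calls to the robot, and variables do not carry over. Pictures are saved under pics/ and viewed, at most 10 in all, crops included, and the job is handed in when it is done.

Besides the shell and the picture viewer there is one more tool, called after "Emit:" as a command line: name --argument value ..., lists and objects as JSON in quotes. step_arm: Moves the arm, as the interface text tells. Its arguments: {"type":"object","properties":{"targets":{"type":"string"},"claw":{"type":"number"}},"required":["targets"]}

```bash
mkdir -p pics; cat > h.py <<'E'
import numpy as np, cv2
from station import sense, cams, r
def shot(n,f=None):
    s=sense(); c=cams.capture(n)
    if 'eye' in c: R=np.array(c['rotation']);e=np.array(c['eye'])
    else:
        T=np.array(c['tool_from_camera']);Rt=np.array(s['ee_rot']);R=Rt@T[:3,:3];e=np.array(s['tcp_pos'])+Rt@T[:3,3]
    im=np.array(c['frame']);foc=im.shape[0]/2/np.tan(np.radians(c['vertical_fov'])/2)
    if f: cv2.imwrite('pics/'+f,im)
    return dict(im=im,R=R,e=e,f=foc,cx=c['cx'],cy=c['cy'])
def ray(c,u,v):
    d=c['R']@np.array([(u-c['cx'])/c['f'],(v-c['cy'])/c['f'],1]);return d/np.linalg.norm(d)
def onz(c,u,v,z):
    d=ray(c,u,v);return c['e']+d*(z-c['e'][2])/d[2]
def proj(c,P):
    q=(np.asarray(P)-c['e'])@c['R'];return np.array([c['cx'],c['cy']])+c['f']*q[:2]/q[2]
def tri(c1,p1,c2,p2):
    d1,d2=ray(c1,*p1),ray(c2,*p2);t=np.linalg.lstsq(np.c_[d1,-d2],c2['e']-c1['e'],rcond=None)[0]
    a,b=c1['e']+t[0]*d1,c2['e']+t[1]*d2;return (a+b)/2,np.linalg.norm(a-b)
E
python3 - <<'E'
from h import *
import pickle
a=shot('scene','s0.png');b=shot('top','t0.png')
pickle.dump((a,b),open('v0.pkl','wb'))
for c in(a,b):print(c['e'],c['R'].round(3).tolist(),c['f'],c['cx'],c['cy'])
s=sense();print(s)
E
```

```text
[-0.3115005   0.35214469  0.71804898] [[-0.506, -0.454, 0.734], [-0.862, 0.286, -0.418], [-0.02, -0.844, -0.536]] 424.90053682201403 322.408293873398 193.8853307026472
[ 0.45171367 -0.10960736  1.20195763] [[-0.016, -0.998, 0.053], [-1.0, 0.015, -0.018], [0.017, -0.053, -0.998]] 462.9210897954987 321.6731951823297 195.400405587155
{'time_s': 0.1, 'joints': array([-4.84389716e+01,  2.20845709e+01,  3.88027774e-01, -2.57619045e-02,
       -6.84105126e+01, -1.48162148e+01]), 'joint_velocities': array([ 0.01126538, -0.02899693,  0.2591933 ,  0.15153857,  0.0207729 ,
       -0.06519917]), 'effort': array([-8.90964984e-04, -3.91687918e+01,  1.87934089e+01,  4.23188388e+00,
        1.34612177e-02, -7.98844280e-05]), 'tcp_pos': array([ 0.28103502, -0.55765218,  0.2215895 ]), 'ee_rot': array([[-8.93094264e-01, -4.49868621e-01, -9.26722069e-04],
       [-4.49869570e-01,  8.93092696e-01,  1.67542350e-03],
       [ 7.39282520e-05,  1.91321517e-03, -9.99998167e-01]]), 'wrist_force': array([ 0.32890563, -0.29587222,  0.66101424]), 'moment': array([0.01173569, 0.06326489, 0.01759977]), 'gripper_force': 0.0, 'gripper_width': 1.0028953827637899}
```

View pics/s0.png

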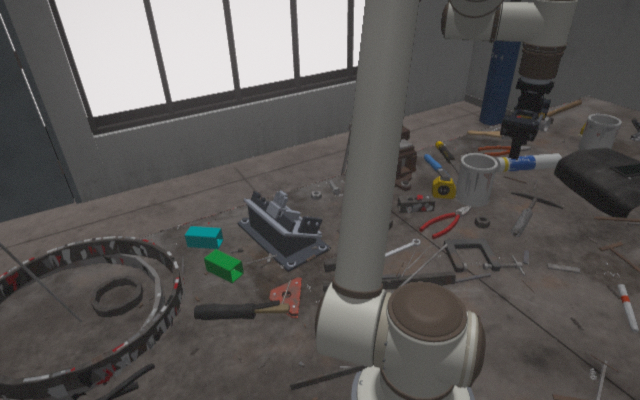

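View pics/t0.png

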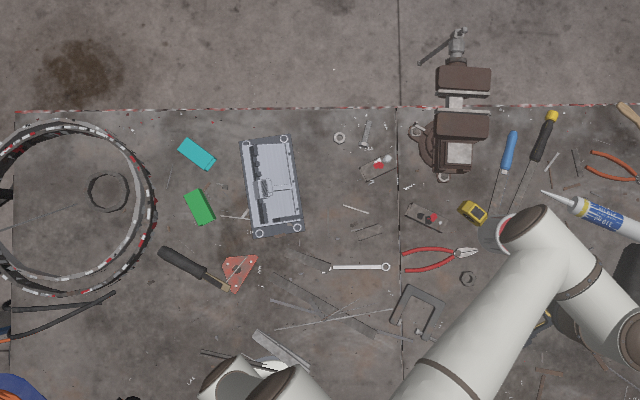

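The top view shows the jig at about (272,187) and green and turquoise look-alikes at (200,207) and (197,153). The candidate splashed tubes are at (380,165) and (424,215). I'll enlarge these.

```bash
python3 - <<'E'
import cv2,numpy as np
t=cv2.imread('pics/t0.png');s=cv2.imread('pics/s0.png')
a=cv2.resize(t[125:265,225:465],None,fx=3.3,fy=3.3,interpolation=cv2.INTER_CUBIC)[:,:792]
a=np.clip(a*1.5,0,255).astype(np.uint8)
b=cv2.resize(s[180:280,225:345],None,fx=1,fy=1)
cv2.imwrite('pics/c1.png',a)
E
```

```text
(no output)
```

View pics/c1.png

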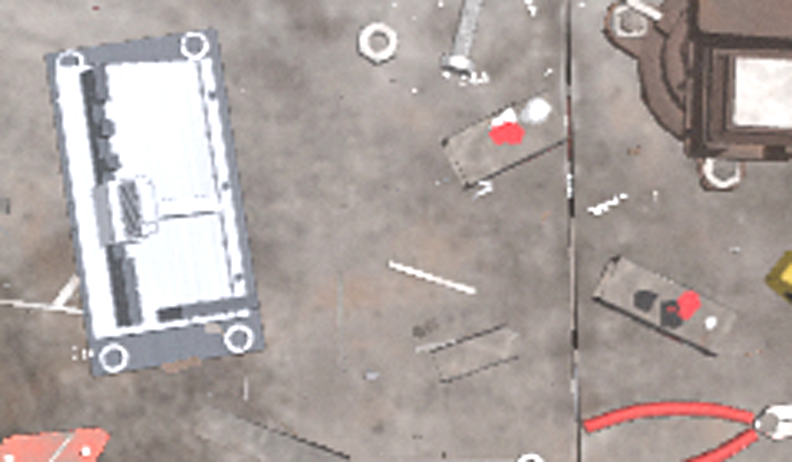

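Three tubes are visible in the crop:
- A, at about (378,167): splashed, about 85 long and 42 wide.
- B, at about (427,217): splashed, about 100 long.
- C, at about (369,232): plain and small, so it is the 60 mm tube.

A fits the description, with a long edge of about 32 px against 39 px for B. Next I'll measure, and look at the gripper's shape.

```bash
python3 - <<'E'
from h import *
import pickle
a,b=pickle.load(open('v0.pkl','rb'))
w=shot('wrist')
M=np.zeros((600,800,3),np.uint8)
M[:300,:400]=cv2.resize(a['im'][60:180,460:620],(400,300))
M[300:,:400]=cv2.resize(a['im'][175:280,225:365],(400,300),interpolation=cv2.INTER_CUBIC)
M[:300,400:]=cv2.resize(w['im'],(400,300))
g=b['im'][135:195,350:430]; M[300:,400:]=cv2.resize(g,(400,300),interpolation=cv2.INTER_CUBIC)
cv2.imwrite('pics/m1.png',np.clip(M*1.6,0,255).astype(np.uint8))
cr=lambda x,y:(225+x/3.3-.35,125+y/3.3-.35)
print('base',[onz(b,*cr(*p),.01).round(4).tolist() for p in[(47,55),(215,30),(267,347),(93,375)]])
print('A',[onz(b,*cr(*p),.042).round(4).tolist() for p in[(443,143),(468,187),(565,143),(540,95)]])
print('B',[onz(b,*cr(*p),.038).round(4).tolist() for p in[(597,297),(713,353)]])
print(tri.__name__, w['f'])
E
```

```text
base [[0.6583, 0.0805, 0.01], [0.6764, -0.0513, 0.01], [0.4272, -0.0887, 0.01], [0.4077, 0.0465, 0.01]]
A [[0.5811, -0.2258, 0.042], [0.5471, -0.2442, 0.042], [0.5798, -0.3193, 0.042], [0.617, -0.301, 0.042]]
B [[0.4617, -0.3416, 0.038], [0.4176, -0.4294, 0.038]]
tri 332.05970643970426
```

View pics/m1.png

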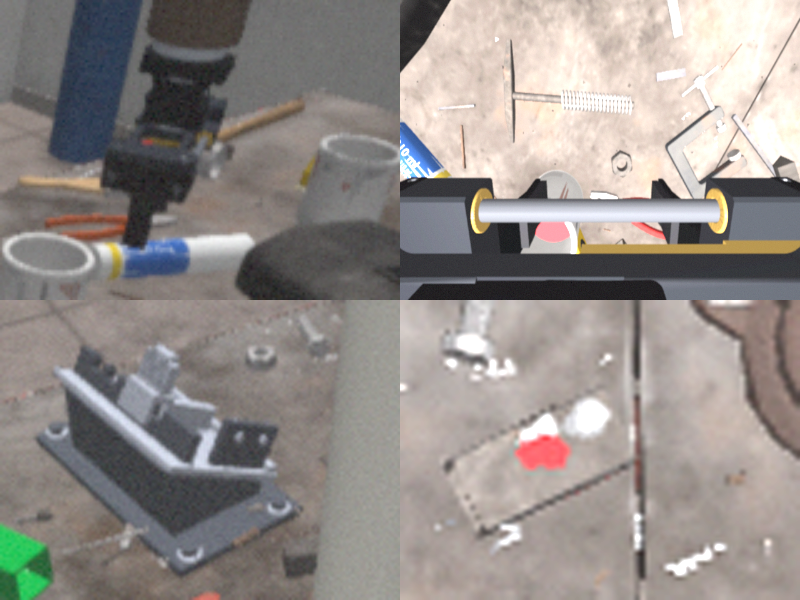

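Crop: tube A is at about (378,167), splashed white and red. The gripper body is wide along its closing axis, so the stop will be taken across its 40 mm width with the tool vertical. I'll hover over it first.

```bash
cat >> h.py <<'E'
def go(P,yaw):
    """print remaining shift (cm, tool axes) and turn so that tool y is at world angle yaw (mod 180)"""
    s=sense();R=np.array(s['ee_rot']);d=R.T@(np.asarray(P)-s['tcp_pos'])*100
    y=np.degrees(np.arctan2(R[1,1],R[0,1]));t=-((yaw-y+90)%180-90)
    print('shift',d.round(2),'turn',round(t,1),'y',round(y,1),'tcp',np.round(s['tcp_pos'],4),'t',round(s['time_s'],2))
E
python3 - <<'E'
from h import *
print(np.array(cams.capture('wrist')['tool_from_camera']).round(3))
go([.528,.001,.25],188)
E
```

```text
[[ 0.001 -0.968 -0.251  0.069]
 [ 1.     0.001  0.001 -0.   ]
 [-0.001 -0.251  0.968 -0.162]
 [ 0.     0.     0.     1.   ]]
shift [-47.19  38.8   -2.76] turn -71.3 y 116.7 tcp [ 0.2811 -0.5578  0.2219] t 0.2
```

Emit:
step_arm --targets "-2.95 2.42 -.23 0;-2.95 2.42 -.23 0;-2.95 2.42 -.23 0;-2.95 2.42 -.23 0;-2.95 2.42 -.23 0;-2.95 2.42 -.23 0;-2.95 2.42 -.23 0;-2.95 2.42 -.23 0;-2.95 2.42 -.23 0;-2.95 2.42 -.23 0;-2.95 2.42 -.23 0;-2.95 2.42 -.23 0" --claw 6.5

```text
time_s: 1.2
tcp_pos: [0.4669, -0.1376, 0.2504]
ee_rot: [[-0.893, -0.45, 0.0], [-0.45, 0.893, 0.0], [-0.0, -0.0, -1.0]]
wrist_force: [1.5, -0.2, 0.1]
gripper_width: 0.747
gripper_force: 0.0
```

Emit:
step_arm --targets "-2.95 2.42 0 0;-2.95 2.42 0 0;-2.95 2.42 0 0;-2.95 2.42 0 0;0 0 0 -7.1;0 0 0 -7.1;0 0 0 -7.1;0 0 0 -7.1;0 0 0 -7.1;0 0 0 -7.1;0 0 0 -7.1;0 0 0 -7.1"

```text
time_s: 2.2
tcp_pos: [0.5283, 0.0001, 0.2499]
ee_rot: [[-0.106, -0.994, -0.001], [-0.994, 0.106, -0.0], [0.0, 0.001, -1.0]]
wrist_force: [-0.6, -1.0, 0.2]
gripper_width: 0.748
gripper_force: 0.0
```

Emit:
step_arm --targets "0 0 0 -7.1;0 0 0 -7.1;0 0 0 0;0 0 0 0;0 0 0 0"

```text
time_s: 2.62
tcp_pos: [0.5284, 0.0001, 0.25]
ee_rot: [[0.132, -0.991, -0.0], [-0.991, -0.132, -0.0], [0.0, 0.0, -1.0]]
wrist_force: [-0.1, 0.2, -0.5]
gripper_width: 0.748
gripper_force: 0.0
```

```bash
python3 - <<'E'
from h import *
import pickle
go([.528,.001,.25],188)
w=shot('wrist','w1.png');pickle.dump(w,open('w1.pkl','wb'))
E
```

```text
shift [-0.1   0.03  0.  ] turn -0.4 y -172.4 tcp [5.284e-01 1.000e-04 2.500e-01] t 2.62
```

View pics/w1.png

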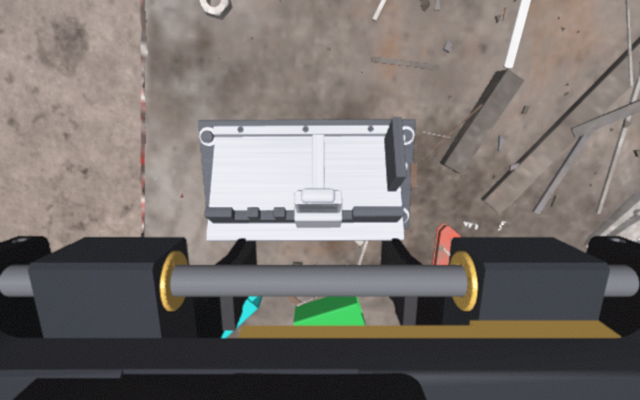

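The wrist view shows the jig squarely, with the stop's plate at about (319,195), its arm up to (318,135) and the end plate at (396,155). I'll check the predicted points in an enlarged crop.

```bash
cat >> h.py <<'E'
JC=np.array([.5424,-.00325]);JY=98.05
def J(u,y,v):
    a=np.radians(JY);x=-.045+.866*u-.5*v;z=.04+.5*u+.866*v
    return np.array([JC[0]+np.cos(a)*x-np.sin(a)*y,JC[1]+np.sin(a)*x+np.cos(a)*y,z])
E
python3 - <<'E'
from h import *
import pickle
w=pickle.load(open('w1.pkl','rb'))
im=w['im'][110:250,190:420];k=3.4
M=cv2.resize(im,None,fx=k,fy=k,interpolation=cv2.INTER_CUBIC)
def dot(P,c):
    p=proj(w,P);print(p.round(1));q=((p-[190,110]+.5)*k).astype(int);cv2.drawMarker(M,tuple(int(i) for i in q),c,cv2.MARKER_CROSS,12,1)
for y in(-.006,.034):
  for u in(.086,.098): dot(J(u,y,.072),(0,0,255))
for u in (.0,.05): dot(J(u,.085,.0),(0,200,0))
for y in(-.1,.1): dot(J(0,y,.008),(255,0,0))
for y in(-.094,.094): dot(J(.087,y,.028),(255,0,255))
a=np.radians(JY)
for x in(-.068,.068):
  for y in(-.128,.128): dot([JC[0]+np.cos(a)*x-np.sin(a)*y,JC[1]+np.sin(a)*x+np.cos(a)*y,.01],(0,255,255))
cv2.imwrite('pics/c2.png',M)
E
```

```text
[294.1 194.8]
[293.9 208.9]
[342.8 194.5]
[343.2 208.6]
[382.8 139.9]
[385.5 182.8]
[212.2 137.6]
[398.1 136.3]
[204.7 210.7]
[403.  209.4]
[196.6 119.8]
[415.6 118.3]
[207.2 230.5]
[408.4 229.2]
```

View pics/c2.png

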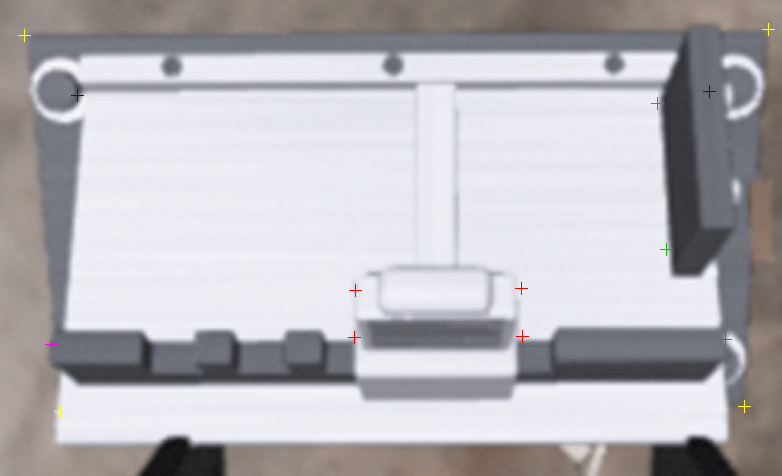

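```bash
python3 - <<'E'
from h import *
import pickle
w=pickle.load(open('w1.pkl','rb'));b=pickle.load(open('v0.pkl','rb'))[1]
print(J(.092,.014,.072).round(4),J(.092,.014,.057).round(4))
q=(190+437/3.4,110+291/3.4)
print(onz(w,*q,.148).round(4))
print(tri(w,q,b,(265.6,188)))
P=lambda x,y:(190+x/3.4,110+y/3.4)
for n,p,m in[('ledgeL',P(80,87),J(0,-.1,.008)),('railL',P(52,332),J(.087,-.094,.028)),('railR',P(725,328),J(.087,.094,.028)),('ledgebolt mid',P(393,66),J(-.005,0,.008)),('base',P(28,36),None)]:
    z=m[2] if m is not None else .01
    print(n,(onz(w,*p,z)-(m if m is not None else 0)).round(4))
E
```

```text
[ 0.5287 -0.0065  0.1484] [0.5277 0.0009 0.1354]
[ 0.5294 -0.0115  0.148 ]
(array([0.52917306, 0.00333974, 0.08615831]), np.float64(0.00450880556914562))
ledgeL [-0.0013 -0.0023  0.    ]
railL [-0.0004 -0.0031 -0.    ]
railR [ 0.0003 -0.0029  0.    ]
ledgebolt mid [-0.     -0.0036 -0.    ]
base [ 0.6768 -0.0521  0.01  ]
```

```bash
sed -i 's/^JC=.*/JC=np.array([.5424,-.0055])/' h.py; python3 - <<'E'
from h import *
P=J(.092,.014,.057);P[2]=.122;go(P,188.05)
E
```

```text
Traceback (most recent call last):
  File "h.py", line 27, in J
    a=np.radians(JY);x=-.045+.866*u-.5*v;z=.04+.5*u+.866*v
                 ^^
NameError: name 'JY' is not defined. Did you mean: 'JC'?
```

```bash
sed -i 's/^JC=.*/JC=np.array([.5424,-.0055]);JY=98.05/' h.py; python3 - <<'E'
from h import *
P=J(.092,.014,.057);P[2]=.122;go(P,188.05)
E
```

```text
shift [ 0.13  0.09 12.81] turn -0.4 y -172.4 tcp [5.285e-01 1.000e-04 2.501e-01] t 2.67
```

Emit:
step_arm --targets ".14 .1 3 -.4;0 0 3 0;0 0 3 0;0 0 2 0;0 0 1 0;0 0 .8 0;0 0 0 0;0 0 0 0"

```text
time_s: 3.33
tcp_pos: [0.5285, -0.0013, 0.1229]
ee_rot: [[0.142, -0.99, 0.001], [-0.99, -0.142, -0.0], [0.0, -0.001, -1.0]]
wrist_force: [0.6, 0.4, 0.1]
gripper_width: 0.749
gripper_force: 0.0
```

Emit:
step_arm --targets "0 0 0 0;0 0 0 0;0 0 0 0;0 0 0 0;0 0 0 0;0 0 0 0" --claw 3.4

```text
time_s: 3.83
tcp_pos: [0.5286, -0.0013, 0.1228]
ee_rot: [[0.142, -0.99, 0.002], [-0.99, -0.142, 0.0], [-0.0, -0.002, -1.0]]
wrist_force: [0.6, -0.3, 1.5]
gripper_width: 0.459
gripper_force: 30.0
```

Emit:
step_arm --targets ".1 0 -.173 0;.1 0 -.173 0;.1 0 -.173 0;.15 0 -.26 0;.15 0 -.26 0;.15 0 -.26 0;.1 0 -.173 0;0 0 0 0;0 0 0 0"

```text
time_s: 4.58
tcp_pos: [0.5291, -0.0103, 0.1372]
ee_rot: [[0.141, -0.99, 0.0], [-0.99, -0.141, -0.0], [0.0, -0.0, -1.0]]
wrist_force: [0.1, 1.0, -2.5]
gripper_width: 0.453
gripper_force: 30.0
```

```bash
python3 - <<'E'
from h import *
s=sense();print(s['moment'])
w=shot('wrist');k=3.4
cv2.imwrite('pics/w2.png',cv2.resize(w['im'][110:280,200:430],None,fx=k,fy=k))
E
```

```text
[0.35671989 0.16874242 0.04698807]
```

View pics/w2.png

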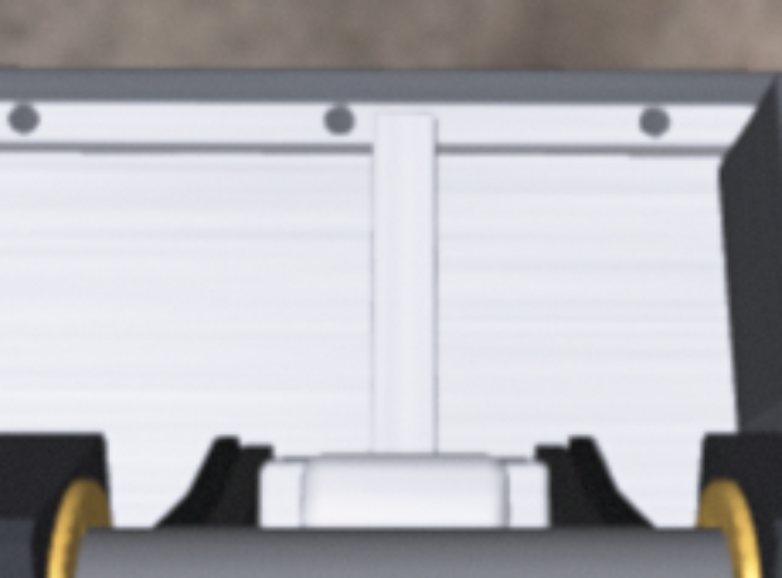

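The stop has lifted cleanly: its arm tip is now over the ledge at (405,115) in the crop, and it is still square. Next I'll shift it one notch.

Emit:
step_arm --targets "0 -.3 0 0;0 -.4 0 0;0 -.5 0 0;0 -.5 0 0;0 -.5 0 0;0 -.3 0 0;0 0 0 0;0 0 0 0"

```text
time_s: 5.3
tcp_pos: [0.554, -0.0063, 0.1367]
ee_rot: [[0.142, -0.99, 0.0], [-0.99, -0.142, -0.0], [0.0, -0.0, -1.0]]
wrist_force: [0.2, 0.5, -2.8]
gripper_width: 0.46
gripper_force: 30.0
```

Emit:
step_arm --targets "-.1 0 .173 0;-.1 0 .173 0;-.1 0 .173 0;-.1 0 .173 0;-.1 0 .173 0;0 0 0 0;0 0 0 0"

```text
time_s: 5.88
tcp_pos: [0.5528, -0.0012, 0.128]
ee_rot: [[0.142, -0.99, -0.0], [-0.99, -0.142, 0.0], [-0.0, 0.0, -1.0]]
wrist_force: [-0.2, 2.8, -3.5]
gripper_width: 0.463
gripper_force: 30.0
```

Emit:
step_arm --targets "-.1 0 .173 0;-.1 0 .173 0;-.05 0 .087 0;-.05 0 .087 0;0 0 0 0;0 0 0 0"

```text
time_s: 6.38
tcp_pos: [0.5527, 0.0019, 0.123]
ee_rot: [[0.142, -0.99, 0.0], [-0.99, -0.142, 0.0], [-0.0, -0.0, -1.0]]
wrist_force: [0.3, 3.0, -3.5]
gripper_width: 0.454
gripper_force: 30.0
```

Emit:
step_arm --targets "-.05 0 .087 0;-.05 0 .087 0;0 0 0 0;0 0 0 0"

```text
time_s: 6.72
tcp_pos: [0.5528, 0.0021, 0.1228]
ee_rot: [[0.142, -0.99, 0.001], [-0.99, -0.142, -0.001], [0.001, -0.001, -1.0]]
wrist_force: [-1.8, 0.1, 5.1]
gripper_width: 0.458
gripper_force: 30.0
```

Emit:
step_arm --targets "0 0 0 0;0 0 0 0;0 0 0 0;0 0 -1 0;0 0 -3 0;0 0 -3 0;0 0 -3 0;0 0 -2.8 0;0 0 0 0;0 0 0 0" --claw 6.5

```text
time_s: 7.55
tcp_pos: [0.5534, 0.0028, 0.2519]
ee_rot: [[0.142, -0.99, 0.005], [-0.99, -0.142, 0.001], [-0.001, -0.005, -1.0]]
wrist_force: [-0.7, -1.1, -2.0]
gripper_width: 0.746
gripper_force: 0.0
```

```bash
python3 - <<'E'
from h import *
w=shot('wrist');k=3.4
M=cv2.resize(w['im'][110:280,190:420],None,fx=k,fy=k,interpolation=cv2.INTER_CUBIC)
for P in [J(.086,y,.072) for y in(-.031,.009)]+[J(.0,y,.008) for y in(-.1,.1)]+[J(.087,y,.028) for y in(-.094,.094)]+[J(0.01,-.005,.0)]:
    q=((proj(w,P)-[190,110]+.5)*k).astype(int);cv2.drawMarker(M,(int(q[0]),int(q[1])),(0,0,255),0,12,1)
cv2.imwrite('pics/w3.png',M)
A=np.array([.58125,-.2726]);t=np.radians(-65.5)
go([*(A+.012*np.array([-np.cos(t),-np.sin(t)])),.25],24.5)
E
```

```text
shift [ 2.651e+01  1.370e+00 -2.000e-02] turn -16.4 y -171.9 tcp [0.5524 0.0027 0.25  ] t 7.6
```

View pics/w3.png

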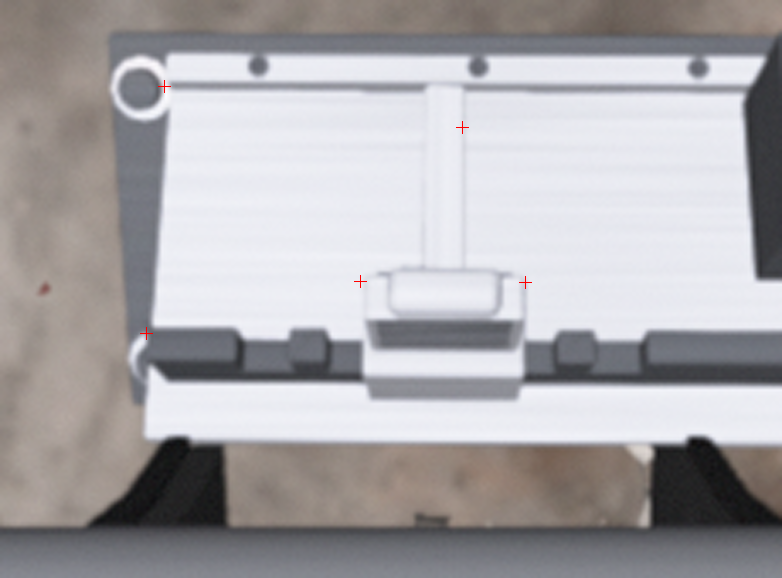

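The stop sits in the third notch, and its plate at (445,292) and arm tip at (445,85) look just as seated as before. Now the tube.

```bash
python3 - <<'E'
from h import *
print(np.round(sense()['joints'],1))
A=np.array([.58125,-.2726]);t=np.radians(-65.5)
go([*(A+.012*np.array([-np.cos(t),-np.sin(t)])),.25],24.5)
E
```

```text
[ 17.1  13.8  -7.4  -0.  -68.7  -8.9]
shift [ 2.651e+01  1.370e+00 -2.000e-02] turn -16.4 y -171.9 tcp [0.5524 0.0027 0.25  ] t 7.6
```

Emit:
step_arm --targets "3.78 .2 0 0;3.78 .2 0 0;3.78 .2 0 0;3.78 .2 0 0;3.78 .2 0 0;3.78 .2 0 0;3.78 .2 0 0;0 0 0 7.1;0 0 0 7.1;0 0 0 7.1;0 0 0 7.1;0 0 0 7.1" --claw 8.0

```text
time_s: 8.6
tcp_pos: [0.5752, -0.2614, 0.2473]
ee_rot: [[-0.465, -0.885, -0.004], [-0.885, 0.465, 0.001], [0.001, 0.004, -1.0]]
wrist_force: [-0.2, -0.1, 0.1]
gripper_width: 0.923
gripper_force: 0.0
```

Emit:
step_arm --targets "0 0 0 7.1;0 0 0 7.1;0 0 0 7.1;0 0 0 7.1;0 0 0 7.1;0 0 0 7.1;0 0 0 7.1;0 0 0 7.1;0 0 0 7.1;0 0 0 7.1;0 0 0 7.1;0 0 0 7.1"

```text
time_s: 9.6
tcp_pos: [0.5753, -0.2611, 0.2474]
ee_rot: [[-0.921, 0.389, -0.004], [0.389, 0.921, 0.001], [0.004, -0.001, -1.0]]
wrist_force: [0.1, -0.3, -0.4]
gripper_width: 0.918
gripper_force: 0.0
```

Emit:
step_arm --targets "0 0 0 7.1;0 0 0 7.1;0 0 0 7.1;0 0 0 7.1;0 0 0 7.1;0 0 0 7.1;0 0 0 0;0 0 0 0;0 0 0 0"

```text
time_s: 10.35
tcp_pos: [0.5757, -0.2613, 0.2484]
ee_rot: [[-0.423, 0.906, -0.002], [0.906, 0.423, 0.0], [0.001, -0.001, -1.0]]
wrist_force: [-0.3, 0.2, -0.5]
gripper_width: 0.916
gripper_force: 0.0
```

```bash
python3 - <<'E'
from h import *
import pickle
A=np.array([.58125,-.2726]);t=np.radians(-65.5)
go([*(A+.012*np.array([-np.cos(t),-np.sin(t)])),.25],24.5)
w=shot('wrist');pickle.dump(w,open('w4.pkl','wb'));im=w['im'].copy()
d=np.array([np.cos(t),np.sin(t)]);n=np.array([-d[1],d[0]])
for a in(-.0425,.0425):
  for c in(-.021,.021):
    p=proj(w,[*(A+a*d+c*n),.042]);print(p.round(1));cv2.drawMarker(im,(int(p[0]),int(p[1])),(0,0,255),0,9,1)
cv2.imwrite('pics/w4.png',cv2.resize(im[20:260,140:460],(800,600),interpolation=cv2.INTER_CUBIC))
E
```

```text
shift [-0.06  0.04 -0.16] turn 0.5 y 25.0 tcp [ 0.5757 -0.2613  0.2484] t 10.35
[300.5 159.2]
[338.5 159.5]
[300.7 232.4]
[336.7 232.8]
```

View pics/w4.png

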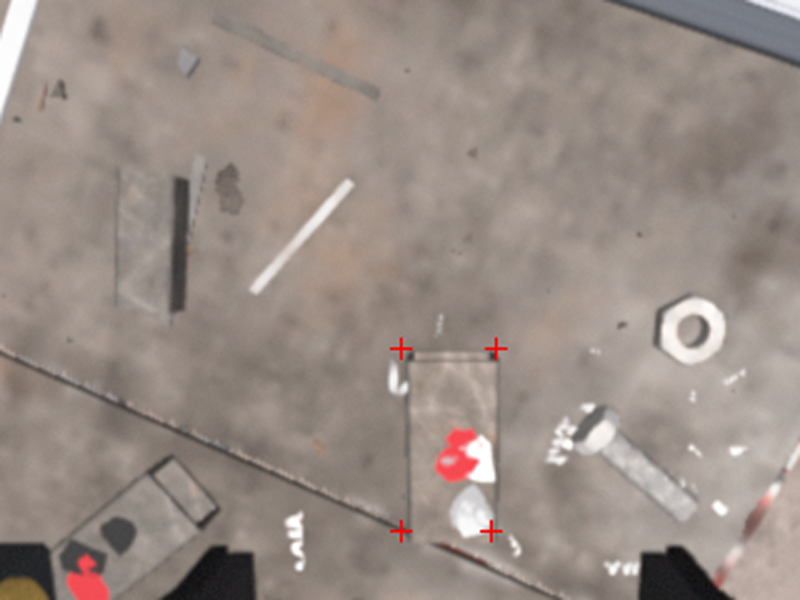

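Tube A's near-top edge is at crop row 362 and its sides are at 410 and 497. That puts it about 4.5 mm back in tool x and 1.8 mm over in tool y from my estimate. Its size agrees with 85 × 42, and its splashes are white and red, so I'll descend.

Emit:
step_arm --targets "-.45 .18 2 .5;0 0 3 0;0 0 3.5 0;0 0 3.5 0;0 0 3.5 0;0 0 3 0;0 0 2 0;0 0 1.5 0;0 0 1 0;0 0 .6 0;0 0 0 0;0 0 0 0" --claw 6.2

```text
time_s: 11.4
tcp_pos: [0.5801, -0.2648, 0.0139]
ee_rot: [[-0.413, 0.911, 0.001], [0.911, 0.413, -0.0], [-0.001, 0.001, -1.0]]
wrist_force: [0.8, 1.2, 0.0]
gripper_width: 0.714
gripper_force: 0.0
```

Emit:
step_arm --targets "0 0 0 0;0 0 0 0;0 0 0 0;0 0 0 0;0 0 0 0;0 0 0 0" --claw 3.6

```text
time_s: 11.9
tcp_pos: [0.5799, -0.2647, 0.014]
ee_rot: [[-0.412, 0.911, 0.001], [0.911, 0.412, -0.0], [-0.001, 0.001, -1.0]]
wrist_force: [-0.5, 0.0, 3.2]
gripper_width: 0.483
gripper_force: 30.0
```

Emit:
step_arm --targets "0 0 -.5 0;0 0 -1 0;0 0 -2 0;0 0 -3 0;0 0 -3.5 0;0 0 -3.5 0;0 0 -3.5 0;0 0 -3.5 0;0 0 -2 0;0 0 -1 0;0 0 0 0;0 0 0 0"

```text
time_s: 12.9
tcp_pos: [0.5787, -0.2641, 0.2468]
ee_rot: [[-0.412, 0.911, -0.002], [0.911, 0.412, 0.002], [0.002, -0.001, -1.0]]
wrist_force: [-0.4, -0.6, -4.8]
gripper_width: 0.484
gripper_force: 30.0
```

```bash
python3 - <<'E'
from h import *
s=sense();R=np.array(s['ee_rot']);t=np.array(s['tcp_pos'])
w=shot('wrist')
g=cv2.cvtColor(w['im'],cv2.COLOR_BGR2GRAY).astype(float)
cv2.imwrite('pics/w5.png',w['im'])
for X in(.027,.029,.0305,.032,.034):
    print(X,[proj(w,t+R@np.array([X,y,-h])).round(1).tolist() for y,h in((-.012,.028),(.012,.028),(0,-.014))])
c0=int(w['cx'])
for c in(-25,0,25):
    p=g[:,c0+c-6:c0+c+7].mean(1);print(c0+c,[ (i,int(p[i])) for i in range(120,300,3)])
P=J(0,.052,0);a=np.radians(JY)
go([JC[0]+np.cos(a)*-.0279-np.sin(a)*.052,JC[1]+np.sin(a)*-.0279+np.cos(a)*.052,.22],98.05)
E
```

```text
0.027 [[290.9, 223.4], [347.8, 223.5], [319.1, 201.0]]
0.029 [[290.8, 218.8], [347.9, 218.9], [319.1, 197.4]]
0.0305 [[290.8, 215.4], [348.0, 215.5], [319.1, 194.7]]
0.032 [[290.7, 211.9], [348.1, 212.0], [319.1, 192.0]]
0.034 [[290.6, 207.3], [348.2, 207.4], [319.1, 188.3]]
293 [(120, 148), (123, 143), (126, 140), (129, 142), (132, 139), (135, 135), (138, 133), (141, 135), (144, 137), (147, 140), (150, 143), (153, 143), (156, 143), (159, 141), (162, 144), (165, 155), (168, 163), (171, 168), (174, 161), (177, 135), (180, 137), (183, 136), (186, 133), (189, 131), (192, 129), (195, 129), (198, 120), (201, 152), (204, 159), (207, 155), (210, 154), (213, 150), (216, 122), (219, 143), (222, 149), (225, 152), (228, 153), (231, 154), (234, 154), (237, 157), (240, 154), (243, 152), (246, 152), (249, 154), (252, 161), (255, 170), (258, 166), (261, 169), (264, 149), (267, 66), (270, 84), (273, 100), (276, 118), (279, 129), (282, 138), (285, 148), (288, 152), (291, 152), (294, 146), (297, 150)]
318 [(120, 149), (123, 147), (126, 142), (129, 139), (132, 140), (135, 139), (138, 137), (141, 134), 
[... 726 characters left out ...]
4, 147), (147, 149), (150, 151), (153, 150), (156, 150), (159, 152), (162, 149), (165, 148), (168, 144), (171, 144), (174, 138), (177, 137), (180, 138), (183, 138), (186, 143), (189, 149), (192, 156), (195, 156), (198, 139), (201, 163), (204, 161), (207, 158), (210, 155), (213, 158), (216, 109), (219, 172), (222, 169), (225, 164), (228, 164), (231, 163), (234, 161), (237, 166), (240, 173), (243, 179), (246, 176), (249, 172), (252, 172), (255, 166), (258, 159), (261, 163), (264, 140), (267, 65), (270, 84), (273, 101), (276, 118), (279, 129), (282, 138), (285, 148), (288, 152), (291, 152), (294, 146), (297, 171)]
shift [23.8   1.61  2.65] turn -73.7 y 24.3 tcp [ 0.5783 -0.264   0.2457] t 12.95
```

Emit:
step_arm --targets "2.5 .2 0 0;3.5 .23 0 0;3.6 .24 0 0;3.6 .24 0 0;3.6 .24 0 0;3.5 .23 0 0;2.5 .16 0 0;1 .07 0 0;0 0 0 -6;0 0 0 -7;0 0 0 -7;0 0 0 -7"

```text
time_s: 13.95
tcp_pos: [0.4953, -0.0415, 0.2463]
ee_rot: [[-0.785, 0.62, -0.004], [0.62, 0.785, -0.001], [0.003, -0.003, -1.0]]
wrist_force: [0.1, 0.2, -4.2]
gripper_width: 0.485
gripper_force: 30.0
```

Emit:
step_arm --targets "0 0 0 -7;0 0 0 -7;0 0 0 -7;0 0 0 -7;0 0 0 -7;0 0 0 -6;0 0 0 -5.7;0 0 0 0;0 0 0 0;0 0 0 0"

```text
time_s: 14.78
tcp_pos: [0.4958, -0.0414, 0.2473]
ee_rot: [[-0.991, -0.137, -0.002], [-0.137, 0.991, -0.0], [0.002, -0.0, -1.0]]
wrist_force: [0.0, 0.4, -4.9]
gripper_width: 0.48
gripper_force: 30.0
```

```bash
cat >> h.py <<'E'
def gj(x,y,z):
    a=np.radians(JY);go([JC[0]+np.cos(a)*x-np.sin(a)*y,JC[1]+np.sin(a)*x+np.cos(a)*y,z],JY)
E
python3 - <<'E'
from h import *
gj(-.0279,.0524,.085)
w=shot('wrist','w6.png')
s=sense();print(s['wrist_force'],s['moment'],s['ee_rot'].round(3).tolist())
E
```

```text
shift [ 0.09  0.12 16.23] turn -0.1 y 97.9 tcp [ 0.4958 -0.0414  0.2473] t 14.78
[-0.54934124  0.41453847 -4.00941612] [ 1.74492650e-02 -7.72608087e-05 -8.97071538e-03] [[-0.99, -0.138, -0.002], [-0.138, 0.99, -0.0], [0.002, -0.0, -1.0]]
```

Emit:
step_arm --targets ".17 .12 2 0;0 0 3 0;0 0 3.5 0;0 0 3 0;0 0 2 0;0 0 1.5 0;0 0 .8 0;0 0 .4 0;0 0 0 0;0 0 0 0"

```text
time_s: 15.67
tcp_pos: [0.4947, -0.0408, 0.087]
ee_rot: [[-0.99, -0.14, 0.001], [-0.14, 0.99, -0.001], [-0.0, -0.001, -1.0]]
wrist_force: [-0.6, -5.7, -0.7]
gripper_width: 0.478
gripper_force: 30.0
```

Emit:
step_arm --targets "0 0 .2 0;0 0 .2 0;0 0 .2 0;0 0 0 0;0 0 0 0"

```text
time_s: 16.08
tcp_pos: [0.4962, -0.0415, 0.0851]
ee_rot: [[-0.99, -0.143, 0.005], [-0.143, 0.99, -0.003], [-0.004, -0.003, -1.0]]
wrist_force: [-6.0, -8.1, 22.7]
gripper_width: 0.48
gripper_force: 30.0
```

Contact came about 10 mm higher than expected. I'll look from two views in one montage.

```bash
python3 - <<'E'
from h import *
s=sense();print(s['wrist_force'],s['moment'],s['tcp_pos'])
a=shot('scene');w=shot('wrist');b=shot('top')
M=np.zeros((600,800,3),np.uint8)
M[:,:400]=np.vstack([cv2.resize(a['im'][165:275,225:365],(400,314),interpolation=cv2.INTER_CUBIC),cv2.resize(b['im'][120:245,220:379],(400,286),interpolation=cv2.INTER_CUBIC)])
M[:,400:]=cv2.resize(w['im'][100:400,200:440],(400,500),interpolation=cv2.INTER_CUBIC)[:600] if 0 else cv2.resize(w['im'][40:340,220:420],(400,600),interpolation=cv2.INTER_CUBIC)
cv2.imwrite('pics/m2.png',np.clip(M*1.4,0,255).astype(np.uint8))
E
```

```text
[-5.95627616 -8.07323883 22.66941093] [-1.96362021  1.98916474  0.13306856] [ 0.49616928 -0.0414777   0.08510984]
```

View pics/m2.png

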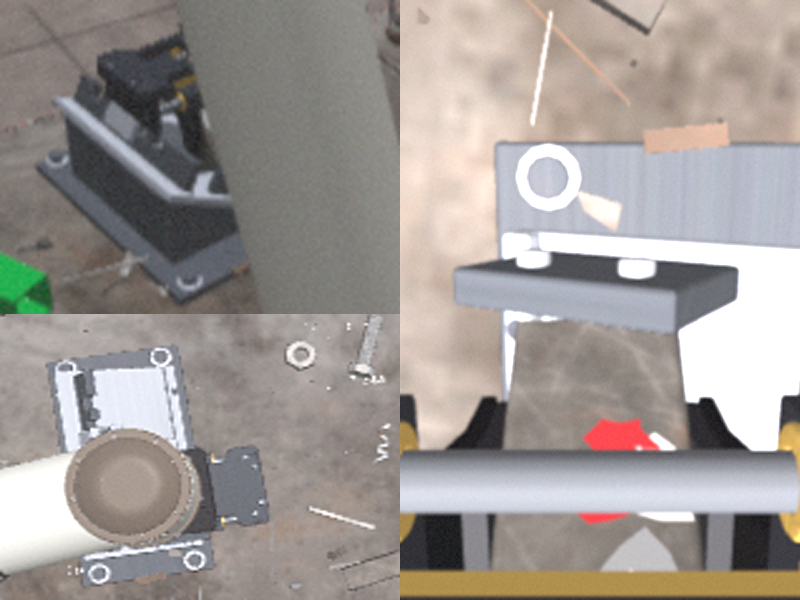

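The tube's +y end sits properly inside the end plate, so it is not on top of it. Force and moment fit either the bed or the upslope finger's back touching the rail's edge. I'll back off, shift down-slope and probe again.

Emit:
step_arm --targets "0 0 -.6 0;0 0 -.6 0;0 0 0 0;0 0 0 0;0 0 0 0"

```text
time_s: 16.65
tcp_pos: [0.4945, -0.04, 0.092]
ee_rot: [[-0.99, -0.14, 0.0], [-0.14, 0.99, 0.0], [-0.0, 0.0, -1.0]]
wrist_force: [0.4, -1.8, -3.5]
gripper_width: 0.481
gripper_force: 30.0
```

```bash
python3 - <<'E'
from h import *
gj(-.0279,.0532,.085)
s=sense();print(s['wrist_force'],s['moment'],s['ee_rot'].round(3).tolist(),s['gripper_width']*87)
w=shot('wrist');R=np.array(s['ee_rot']);t=np.array(s['tcp_pos'])
for h in(0,.01,.02,.03,.05,.07):
    print(h,[proj(w,t+R@np.array([X,y,-h])).round(1).tolist() for X in(.0095,) for y in (-.036,-.021,.021,.036)])
cv2.imwrite('pics/w7.png',w['im'])
g=cv2.cvtColor(w['im'],cv2.COLOR_BGR2GRAY).astype(int)
for v in range(228,262,4):print(v,[int(x) for x in g[v,340:460:4]])
E
```

```text
shift [ 0.09 -0.04  0.7 ] turn -0.0 y 98.0 tcp [ 0.4945 -0.04    0.092 ] t 16.65
[ 0.40116466 -1.83661728 -3.52009559] [-0.30956951 -0.10602014 -0.02981129] [[-0.99, -0.14, 0.0], [-0.14, 0.99, 0.0], [-0.0, 0.0, -1.0]] 41.86117878860548
0 [[249.4, 241.1], [278.3, 241.2], [359.5, 241.2], [388.5, 241.3]]
0.01 [[245.3, 248.2], [276.0, 248.2], [362.0, 248.3], [392.7, 248.3]]
0.02 [[240.6, 256.1], [273.3, 256.1], [364.8, 256.2], [397.4, 256.2]]
0.03 [[235.4, 265.1], [270.3, 265.1], [367.9, 265.2], [402.8, 265.2]]
0.05 [[222.4, 287.3], [262.8, 287.4], [375.7, 287.4], [416.1, 287.5]]
0.07 [[204.6, 317.8], [252.5, 317.9], [386.5, 317.9], [434.3, 318.0]]
228 [102, 111, 112, 111, 117, 95, 251, 250, 249, 249, 251, 249, 250, 250, 251, 251, 250, 251, 114, 128, 135, 140, 137, 116, 77, 82, 254, 252, 252, 252]
232 [103, 107, 122, 110, 110, 94, 251, 250, 249, 249, 251, 250, 250, 249, 251, 251, 251, 251, 123, 128, 134, 139, 138, 105, 80, 86, 253, 252, 252, 252]
236 [95, 100, 113, 111, 103, 89, 250, 250, 251, 249, 250, 250, 250, 250, 250, 251, 251, 251, 110, 114, 119, 124, 119, 87, 71, 84, 249, 247, 247, 246]
240 [101, 98, 108, 111, 104, 89, 196, 213, 21, 65, 251, 250, 250, 250, 250, 251, 251, 252, 41, 37, 38, 41, 38, 38, 40, 38, 41, 36, 37, 38]
244 [94, 104, 116, 113, 111, 99, 44, 31, 28, 21, 241, 249, 250, 249, 251, 250, 250, 249, 45, 47, 37, 39, 40, 38, 35, 40, 39, 36, 38, 38]
248 [97, 98, 104, 104, 111, 112, 54, 31, 27, 22, 64, 251, 250, 250, 250, 250, 251, 246, 46, 46, 42, 40, 41, 37, 39, 38, 39, 36, 40, 39]
252 [97, 94, 100, 104, 118, 117, 58, 32, 32, 23, 21, 241, 250, 249, 250, 250, 251, 245, 83, 105, 83, 40, 40, 37, 42, 40, 40, 38, 39, 38]
256 [92, 102, 156, 103, 111, 105, 67, 33, 33, 31, 27, 39, 251, 250, 250, 249, 250, 222, 123, 131, 122, 49, 37, 39, 38, 39, 38, 41, 37, 35]
260 [102, 157, 218, 211, 105, 103, 77, 33, 36, 33, 27, 26, 23, 246, 251, 249, 251, 198, 127, 130, 145, 101, 46, 36, 36, 37, 39, 38, 43, 39]
```

Emit:
step_arm --targets "0 0 -1 0;0 0 -1 0;0 0 0 0;0 0 0 0;0 0 0 0"

```text
time_s: 17.12
tcp_pos: [0.4936, -0.0401, 0.1114]
ee_rot: [[-0.99, -0.14, -0.002], [-0.14, 0.99, 0.0], [0.002, 0.0, -1.0]]
wrist_force: [-0.2, -0.1, -2.9]
gripper_width: 0.477
gripper_force: 30.0
```

```bash
cat > f.py <<'E'
from h import *
s=sense();a=np.radians(JY);Q=np.array([[np.cos(a),np.sin(a),0],[-np.sin(a),np.cos(a),0],[0,0,1]])
p=Q@(s['tcp_pos']-np.array([*JC,0]))
print('jig tcp',p.round(4),'F',(Q@s['wrist_force']).round(1),'M',(Q@s['moment']).round(2),'w',round(s['gripper_width']*87,1),'t',round(s['time_s'],1))
E
python3 f.py
```

```text
jig tcp [-0.0274  0.0531  0.1114] F [-0.   0.2 -2.9] M [0.03 0.05 0.  ] w 41.5 t 17.1
```

Emit:
step_arm --targets "0 -.5 .5 0;0 0 .5 0;0 0 .5 0;0 0 .5 0;0 0 0 0;0 0 0 0"

```text
time_s: 17.62
tcp_pos: [0.4947, -0.0453, 0.0917]
ee_rot: [[-0.99, -0.14, -0.001], [-0.14, 0.99, -0.0], [0.001, -0.0, -1.0]]
wrist_force: [-0.3, 0.5, -3.6]
gripper_width: 0.479
gripper_force: 30.0
```

```bash
python3 f.py
```

```text
jig tcp [-0.0327  0.0528  0.0917] F [ 0.6  0.2 -3.6] M [ 0.06  0.04 -0.01] w 41.7 t 17.6
```

Emit:
step_arm --targets "0 0 .3 0;0 0 .3 0;0 0 .2 0;0 0 0 0;0 0 0 0"

```text
time_s: 18.03
tcp_pos: [0.4954, -0.0453, 0.0847]
ee_rot: [[-0.99, -0.14, 0.001], [-0.14, 0.99, -0.0], [-0.001, -0.0, -1.0]]
wrist_force: [0.9, -1.4, -2.0]
gripper_width: 0.485
gripper_force: 30.0
```

```bash
python3 f.py
```

```text
jig tcp [-0.0328  0.0522  0.0847] F [-1.5 -0.7 -2. ] M [ 0.03  0.48 -0.03] w 42.2 t 18.0
```

```bash
python3 - <<'E'
from h import *
s=sense();R=np.array(s['ee_rot']);t=np.array(s['tcp_pos']);w=shot('wrist')
g=cv2.GaussianBlur(cv2.cvtColor(w['im'],cv2.COLOR_BGR2GRAY),(3,3),0).astype(float)
e=[]
for v in range(216,262,4):
    gx=np.diff(g[v]);print(v,'L',255+np.argmin(gx[255:300]),int(gx[255:300].min()),'R',340+np.argmax(gx[340:385]),int(gx[340:385].max()),'Lmax',255+np.argmax(abs(gx[255:300])))
for h in(0,.01,.02,.028):
    print(h,[ [proj(w,t+R@np.array([X,y,-h])).round(1).tolist() for y in(-.021,.021)] for X in(.005,.015,.03)])
E
python3 - <<'E'
import cv2,numpy as np
g=cv2.imread('pics/w6.png',0)
for v in(210,220,230,240,250):print(v,[int(x) for x in g[v,256:384:4]])
E
```

```text
216 L 276 -4 R 360 61 Lmax 276
220 L 273 -4 R 360 61 Lmax 273
224 L 274 -7 R 361 57 Lmax 274
228 L 274 -7 R 361 58 Lmax 274
232 L 273 -7 R 361 57 Lmax 273
236 L 273 -9 R 362 62 Lmax 273
240 L 259 -34 R 376 71 Lmax 259
244 L 257 -35 R 378 74 Lmax 257
248 L 255 -35 R 380 74 Lmax 255
252 L 255 -12 R 382 73 Lmax 272
256 L 277 -2 R 384 50 Lmax 271
260 L 276 -3 R 341 34 Lmax 271
0 [[[278.6, 249.3], [359.2, 249.4]], [[278.0, 231.0], [359.8, 231.1]], [[277.2, 202.6], [360.8, 202.7]]]
0.01 [[[276.3, 256.8], [361.7, 256.8]], [[275.6, 237.5], [362.4, 237.6]], [[274.6, 207.5], [363.4, 207.6]]]
0.02 [[[273.6, 265.2], [364.4, 265.3]], [[272.9, 244.8], [365.2, 244.9]], [[271.8, 213.0], [366.4, 213.1]]]
0.028 [[[271.3, 272.7], [366.9, 272.8]], [[270.5, 251.4], [367.7, 251.5]], [[269.2, 218.0], [369.1, 218.1]]]
210 [152, 152, 146, 144, 113, 59, 51, 92, 157, 154, 151, 161, 162, 169, 160, 155, 158, 165, 180, 167, 159, 157, 151, 157, 87, 69, 59, 196, 245, 123, 125, 87]
220 [140, 152, 148, 136, 160, 172, 160, 149, 150, 151, 152, 157, 166, 186, 197, 185, 171, 165, 171, 182, 173, 171, 167, 181, 177, 170, 165, 135, 92, 61, 56, 77]
230 [149, 147, 149, 143, 150, 166, 155, 157, 150, 153, 155, 156, 155, 169, 161, 160, 163, 173, 174, 175, 172, 163, 158, 160, 168, 162, 155, 123, 140, 123, 92, 78]
240 [144, 72, 18, 69, 134, 156, 146, 142, 146, 156, 160, 157, 163, 155, 150, 143, 150, 153, 155, 164, 165, 186, 169, 154, 155, 161, 155, 117, 122, 24, 30, 111]
250 [31, 22, 26, 31, 125, 146, 151, 147, 152, 153, 158, 159, 149, 141, 142, 140, 144, 144, 145, 151, 152, 164, 181, 164, 169, 174, 178, 123, 32, 27, 20, 22]
```

The tube now looks pitched, with its +y end about 11 mm low. The likely cause is that its −y end brushed the stop plate's leaning top on the way down. Pressing its long lower edge gently on the bed should level it again in the pads.

Emit:
step_arm --targets "0 0 .15 0;0 0 .15 0;0 0 0 0;0 0 0 0"

```text
time_s: 18.42
tcp_pos: [0.496, -0.0458, 0.0834]
ee_rot: [[-0.99, -0.141, 0.002], [-0.141, 0.99, -0.001], [-0.002, -0.002, -1.0]]
wrist_force: [-1.4, -2.8, 9.8]
gripper_width: 0.483
gripper_force: 30.0
```

```bash
cat > e.py <<'E'
from h import *
w=shot('wrist')
g=cv2.GaussianBlur(cv2.cvtColor(w['im'],cv2.COLOR_BGR2GRAY),(3,3),0).astype(float)
for v in(210,214,218,222,226,230,234,238):
    gx=np.diff(g[v]);L=262+np.argmax(abs(gx[262:290]));Rr=345+np.argmax(abs(gx[345:371]));print((v,L,Rr,Rr-L),end=' ')
print()
E
python3 f.py;python3 e.py
```

```text
jig tcp [-0.0334  0.0516  0.0834] F [-2.6  1.8  9.8] M [0.83 0.87 0.04] w 42.1 t 18.4
(210, np.int64(276), np.int64(359), np.int64(83)) (214, np.int64(276), np.int64(359), np.int64(83)) (218, np.int64(273), np.int64(360), np.int64(87)) (222, np.int64(274), np.int64(360), np.int64(86)) (226, np.int64(274), np.int64(361), np.int64(87)) (230, np.int64(273), np.int64(361), np.int64(88)) (234, np.int64(273), np.int64(362), np.int64(89)) (238, np.int64(267), np.int64(362), np.int64(95))
```

Emit:
step_arm --targets "0 0 .15 0;0 0 .15 0;0 0 .1 0;0 0 0 0;0 0 0 0"

```text
time_s: 18.88
tcp_pos: [0.4969, -0.0464, 0.0822]
ee_rot: [[-0.99, -0.143, 0.005], [-0.143, 0.99, -0.003], [-0.004, -0.003, -1.0]]
wrist_force: [-7.0, -5.7, 26.3]
gripper_width: 0.477
gripper_force: 30.0
```

```bash
python3 f.py;python3 e.py
```

```text
jig tcp [-0.0341  0.0508  0.0822] F [-4.7  7.7 26.3] M [2.2  0.91 0.19] w 41.5 t 18.9
(210, np.int64(275), np.int64(359), np.int64(84)) (214, np.int64(274), np.int64(359), np.int64(85)) (218, np.int64(275), np.int64(360), np.int64(85)) (222, np.int64(274), np.int64(360), np.int64(86)) (226, np.int64(274), np.int64(361), np.int64(87)) (230, np.int64(273), np.int64(361), np.int64(88)) (234, np.int64(273), np.int64(361), np.int64(88)) (238, np.int64(267), np.int64(362), np.int64(95))
```

The pads hold too firmly to level the tube there. I'll set it flat on the free table spot where it lay, regrasp it, and come in from lower down-slope so it clears the stop.

Emit:
step_arm --targets "0 0 -.7 0;0 -1 -1 0;0 0 -3 0;0 0 -3.5 0;0 0 -3.5 0;0 0 -3 0;0 0 -1.5 0;0 0 0 0;0 0 0 0"

```text
time_s: 19.68
tcp_pos: [0.4958, -0.0546, 0.2386]
ee_rot: [[-0.99, -0.139, -0.0], [-0.139, 0.99, 0.002], [0.0, 0.002, -1.0]]
wrist_force: [-0.6, -0.3, -4.9]
gripper_width: 0.481
gripper_force: 30.0
```

```bash
python3 f.py;python3 e.py;python3 - <<'E'
from h import *
go([.5799,-.2647,.2],24.3)
E
```

```text
jig tcp [-0.0421  0.053   0.2386] F [-0.2  0.6 -4.9] M [ 0.09 -0.04 -0.  ] w 41.9 t 19.7
(210, np.int64(276), np.int64(359), np.int64(83)) (214, np.int64(276), np.int64(359), np.int64(83)) (218, np.int64(275), np.int64(360), np.int64(85)) (222, np.int64(275), np.int64(360), np.int64(85)) (226, np.int64(275), np.int64(361), np.int64(86)) (230, np.int64(274), np.int64(361), np.int64(87)) (234, np.int64(274), np.int64(362), np.int64(88)) (238, np.int64(267), np.int64(362), np.int64(95)) 
shift [ -5.49 -21.98   3.68] turn 73.7 y 98.0 tcp [ 0.495  -0.0547  0.2373] t 19.73
```

Emit:
step_arm --targets "-.6 -2.5 0 0;-.9 -3.6 0 0;-.98 -3.9 0 0;-.98 -3.9 0 0;-.98 -3.9 0 0;-.7 -2.8 0 0;-.35 -1.38 0 0;0 0 0 6;0 0 0 7;0 0 0 7;0 0 0 7;0 0 0 7"

```text
time_s: 20.73
tcp_pos: [0.5802, -0.2645, 0.2352]
ee_rot: [[-0.896, 0.444, -0.006], [0.444, 0.896, 0.002], [0.007, -0.001, -1.0]]
wrist_force: [-0.3, 0.0, -4.5]
gripper_width: 0.481
gripper_force: 30.0
```

Emit:
step_arm --targets "0 0 0 7;0 0 0 7;0 0 0 7;0 0 0 7;0 0 2.5 6;0 0 3.5 5.7;0 0 3.5 0;0 0 3.5 0;0 0 3.5 0;0 0 2 0;0 0 0 0;0 0 0 0"

```text
time_s: 21.73
tcp_pos: [0.5795, -0.2646, 0.051]
ee_rot: [[-0.412, 0.911, -0.007], [0.911, 0.412, 0.001], [0.004, -0.006, -1.0]]
wrist_force: [0.3, 0.2, -3.2]
gripper_width: 0.479
gripper_force: 30.0
```

```bash
python3 f.py;python3 - <<'E'
from h import *
go([.5799,-.2647,.03],24.3)
E
```

```text
jig tcp [-0.2618 -0.0005  0.051 ] F [ 0.2 -0.3 -3.2] M [-0.11  0.11 -0.01] w 41.6 t 21.7
shift [-0.03  0.04  2.1 ] turn 0.1 y 24.4 tcp [ 0.5795 -0.2646  0.051 ] t 21.73
```

Lowering gently and feeling for the table tells how far the tube had moved in the grip.

Emit:
step_arm --targets "0 0 .8 0;0 0 .6 0;0 0 .4 0;0 0 0 0;0 0 0 0"

```text
time_s: 22.15
tcp_pos: [0.5816, -0.2651, 0.0367]
ee_rot: [[-0.412, 0.911, 0.001], [0.911, 0.412, -0.0], [-0.0, 0.001, -1.0]]
wrist_force: [0.6, 0.3, -3.5]
gripper_width: 0.478
gripper_force: 30.0
```

Emit:
step_arm --targets "0 0 .3 0;0 0 .3 0;0 0 0 0;0 0 0 0"

```text
time_s: 22.48
tcp_pos: [0.5813, -0.265, 0.0301]
ee_rot: [[-0.412, 0.911, -0.0], [0.911, 0.412, 0.0], [0.0, -0.0, -1.0]]
wrist_force: [-0.9, -0.8, -4.6]
gripper_width: 0.477
gripper_force: 30.0
```

Emit:
step_arm --targets "0 0 .2 0;0 0 .2 0;0 0 0 0;0 0 0 0"

```text
time_s: 22.82
tcp_pos: [0.5815, -0.265, 0.0262]
ee_rot: [[-0.412, 0.911, -0.0], [0.911, 0.412, 0.0], [0.0, -0.0, -1.0]]
wrist_force: [-1.0, -0.0, -3.7]
gripper_width: 0.483
gripper_force: 30.0
```

Emit:
step_arm --targets "0 0 .15 0;0 0 .15 0;0 0 0 0;0 0 0 0"

```text
time_s: 23.15
tcp_pos: [0.5816, -0.2651, 0.0257]
ee_rot: [[-0.413, 0.911, 0.0], [0.911, 0.413, -0.001], [-0.001, -0.0, -1.0]]
wrist_force: [-3.4, 2.1, 7.8]
gripper_width: 0.479
gripper_force: 30.0
```

Emit:
step_arm --targets "0 0 0 0;0 0 0 0;0 0 0 0;0 0 0 0;0 0 0 0" --claw 4.5

```text
time_s: 23.57
tcp_pos: [0.5816, -0.2651, 0.0232]
ee_rot: [[-0.412, 0.911, 0.0], [0.911, 0.412, -0.0], [-0.0, 0.0, -1.0]]
wrist_force: [-0.3, -1.0, 0.6]
gripper_width: 0.511
gripper_force: 0.0
```

Emit:
step_arm --targets "0 0 -1 0;0 0 -3 0;0 0 -3.5 0;0 0 -3.5 0;0 0 -3.5 0;0 0 -3.5 0;0 0 -3 0;0 0 -1.3 0;0 0 0 0;0 0 0 0" --claw 6.2

```text
time_s: 24.4
tcp_pos: [0.5815, -0.2649, 0.2474]
ee_rot: [[-0.412, 0.911, 0.002], [0.911, 0.412, 0.0], [-0.001, 0.002, -1.0]]
wrist_force: [0.1, -0.0, -0.3]
gripper_width: 0.713
gripper_force: 0.0
```

```bash
python3 f.py; python3 - <<'E'
from h import *
import pickle
s=sense();R=np.array(s['ee_rot']);t=np.array(s['tcp_pos'])
w=shot('wrist','w8.png')
k=pickle.load(open('w4.pkl','rb'))
for n,c in(('now',w),('before',k)):
    m=cv2.inRange(c['im'],(0,0,130),(110,110,255));m[260:]=0
    num,lab,st,ce=cv2.connectedComponentsWithStats(m)
    i=[j for j in range(1,num) if st[j,4]>40]
    print(n,[(ce[j].round(1).tolist(),int(st[j,4]),onz(c,*ce[j],.042).round(4).tolist()) for j in i])
for h in(0,.042):
  for X in(.026,.03,.034):
    P=t+R@np.array([X,0,0]);P[2]=h;print(h,X,proj(w,P).round(1))
g=cv2.cvtColor(w['im'],cv2.COLOR_BGR2GRAY)
for c in(308,318,328):print([int(x) for x in g[150:185,c-3:c+4].mean(1)])
for v in(175,185,215):print(v,[int(x) for x in g[v,285:355:2]])
E
```

```text
jig tcp [-0.2623 -0.0024  0.2474] F [-0.  -0.1 -0.3] M [0.01 0.14 0.01] w 62.0 t 24.4
now [([552.4, 23.4], 58, [0.7267, -0.0182, 0.042]), ([84.8, 191.0], 974, [0.3446, -0.3787, 0.042]), ([122.6, 200.5], 838, [0.3864, -0.3719, 0.042]), ([320.3, 222.0], 78, [0.6012, -0.3025, 0.042]), ([183.5, 256.4], 41, [0.4711, -0.4082, 0.042])]
before [([556.4, 32.5], 66, [0.7259, -0.0177, 0.042]), ([89.5, 192.4], 879, [0.3434, -0.378, 0.042]), ([127.4, 201.8], 780, [0.3856, -0.3703, 0.042]), ([322.4, 201.9], 170, [0.5871, -0.2762, 0.042]), ([174.4, 252.0], 197, [0.4541, -0.4058, 0.042])]
0 0.026 [318.2 158.7]
0 0.03 [318.2 155.4]
0 0.034 [318.2 152.1]
0.042 0.026 [318.3 162.6]
0.042 0.03 [318.3 159. ]
0.042 0.034 [318.3 155.3]
[132, 129, 128, 127, 128, 128, 129, 129, 129, 130, 130, 129, 129, 128, 129, 130, 132, 134, 138, 142, 143, 141, 140, 139, 142, 163, 192, 212, 210, 177, 145, 137, 138, 135, 130]
[131, 130, 131, 131, 133, 135, 135, 136, 136, 138, 138, 139, 140, 141, 141, 141, 140, 140, 140, 139, 139, 138, 137, 136, 136, 138, 142, 146, 153, 164, 177, 192, 203, 202, 200]
[141, 142, 142, 144, 141, 142, 142, 142, 143, 143, 143, 143, 142, 142, 142, 140, 140, 140, 140, 142, 143, 144, 146, 148, 148, 147, 146, 145, 145, 146, 145, 145, 145, 141, 135]
175 [137, 135, 136, 135, 136, 133, 132, 131, 186, 243, 159, 138, 161, 214, 218, 152, 133, 135, 140, 144, 147, 150, 149, 143, 139, 138, 141, 140, 141, 137, 135, 144, 152, 155, 158]
185 [133, 131, 131, 129, 133, 137, 140, 141, 105, 106, 144, 133, 132, 135, 147, 162, 233, 236, 148, 152, 147, 143, 146, 142, 91, 110, 143, 142, 146, 149, 152, 152, 152, 152, 158]
215 [144, 141, 139, 137, 136, 136, 118, 129, 124, 150, 156, 161, 162, 161, 157, 158, 163, 171, 167, 164, 153, 148, 162, 172, 176, 147, 138, 143, 146, 146, 145, 147, 145, 149, 154]
```

No pictures are left, so I'll go by numbers. I'll compare the tube's dark end corners and red splash in both wrist images to get its new pose.

```bash
python3 - <<'E'
from h import *
import pickle
k=pickle.load(open('w4.pkl','rb'));w=shot('wrist');pickle.dump(w,open('w8.pkl','rb'.replace('r','w')))
def corners(c,v0,v1):
    g=cv2.GaussianBlur(cv2.cvtColor(c['im'],cv2.COLOR_BGR2GRAY),(3,3),0)
    out=[]
    for a,b in((290,314),(322,348)):
        s=g[v0:v1,a:b];i=np.unravel_index(s.argmin(),s.shape);out.append((a+i[1],v0+i[0],int(s.min())))
    return out
for n,c,r in(('before',k,(150,175)),('now',w,(172,200))):
    p=corners(c,*r);q=[onz(c,u,v,.040) for u,v,_ in p];d=q[1]-q[0]
    print(n,p,[x.round(4).tolist() for x in q],'mid',((q[0]+q[1])/2).round(4),'ang',np.degrees(np.arctan2(d[1],d[0])).round(1),'len',np.linalg.norm(d).round(4))
g=cv2.cvtColor(w['im'],cv2.COLOR_BGR2GRAY)
for v in(190,200,210,220,230,238):
    gx=cv2.GaussianBlur(g,(3,3),0)[v].astype(int);gx=np.diff(gx);print(v,[(int(i),int(gx[i])) for i in range(285,355) if abs(gx[i])>=9])
b=shot('top');print([ (ce.round(1).tolist(),int(st[4])) for ce,st in zip(*[(lambda r:(r[3],r[2]))(cv2.connectedComponentsWithStats(cv2.inRange(b['im'],(0,0,120),(90,90,255))))][0]) if 5<st[4]<400][:30])
E
```

```text
before [(np.int64(304), np.int64(162), 82), (np.int64(337), np.int64(162), 76)] [[0.5493, -0.2441, 0.04], [0.5826, -0.2285, 0.04]] mid [ 0.566  -0.2363  0.04  ] ang 25.1 len 0.0367
now [(np.int64(302), np.int64(190), 74), (np.int64(335), np.int64(189), 68)] [[0.5655, -0.2765, 0.04], [0.5989, -0.2601, 0.04]] mid [ 0.5822 -0.2683  0.04  ] ang 26.2 len 0.0372
190 [(299, -13), (300, -26), (301, -22), (303, 29), (304, 34), (305, 16), (332, -23), (333, -38), (334, -22), (335, 9), (336, 32), (337, 29), (338, 13)]
200 [(301, 12), (302, 14), (335, -12)]
210 [(301, 18), (302, 18), (329, 9), (335, -15), (336, -14)]
220 [(302, 14), (303, 9), (327, 11), (328, 14), (329, 10), (335, -21), (336, -16)]
230 [(301, 22), (302, 23), (303, 12), (325, 12), (326, 24), (327, 25), (328, 18), (329, 10), (333, -25), (334, -52), (335, -42), (340, 15), (341, 11), (342, -9), (343, -16)]
238 [(302, 19), (303, 14), (323, 9), (324, 16), (325, 21), (326, 16), (327, 11), (334, -23), (335, -46), (336, -30), (342, 19), (343, 20), (345, -25), (346, -18)]
[([529.6, 106.3], 7), ([579.6, 105.1], 13), ([190.5, 109.0], 6), ([221.7, 109.6], 7), ([18.6, 111.4], 12), ([29.5, 111.0], 6), ([31.8, 133.2], 9), ([109.9, 135.7], 7), ([10.5, 145.5], 8), ([614.6, 159.7], 143), ([132.4, 158.8], 17), ([138.1, 168.0], 8), ([610.6, 175.1], 143), ([433.2, 216.6], 48), ([140.2, 243.0], 21), ([427.2, 249.8], 186), ([430.4, 265.8], 177), ([108.6, 259.6], 14), ([84.2, 291.1], 15), ([3.8, 340.5], 20), ([9.8, 396.0], 36)]
```

```bash
python3 - <<'E'
from h import *
print(np.round(sense()['joints'],1))
go([.5960,-.2970,.014],25.7)
E
```

```text
[ -10.    22.7    4.6   -0.   -72.1 -145.6]
shift [-3.63  0.13 23.04] turn -1.4 y 24.3 tcp [ 0.5806 -0.2647  0.2445] t 24.55
```

Emit:
step_arm --targets "-3.63 .13 0 -1.4;0 0 3 0;0 0 3.8 0;0 0 3.8 0;0 0 3.8 0;0 0 3.5 0;0 0 2.5 0;0 0 1.5 0;0 0 1.1 0;0 0 0 0;0 0 0 0" --claw 6.2

```text
time_s: 25.47
tcp_pos: [0.5974, -0.2976, 0.0156]
ee_rot: [[-0.435, 0.901, -0.002], [0.901, 0.435, 0.0], [0.001, -0.001, -1.0]]
wrist_force: [-0.2, -0.3, 0.6]
gripper_width: 0.713
gripper_force: 0.0
```

Emit:
step_arm --targets "0 0 0 0;0 0 0 0;0 0 0 0;0 0 0 0;0 0 0 0;0 0 0 0" --claw 3.6

```text
time_s: 25.97
tcp_pos: [0.5976, -0.2978, 0.0175]
ee_rot: [[-0.434, 0.901, 0.0], [0.901, 0.434, -0.0], [-0.001, 0.0, -1.0]]
wrist_force: [-2.1, 0.1, 5.6]
gripper_width: 0.477
gripper_force: 29.8
```

Emit:
step_arm --targets "0 0 -.4 0;0 0 -.8 0;0 0 -1.5 0;0 0 -2.5 0;0 0 -3.5 0;0 0 -3.5 0;0 0 -3.5 0;0 0 -3.5 0;0 0 -2.5 0;0 0 -1.3 0;0 0 0 0;0 0 0 0"

```text
time_s: 26.97
tcp_pos: [0.5974, -0.297, 0.2458]
ee_rot: [[-0.434, 0.901, 0.0], [0.901, 0.434, 0.001], [0.001, 0.001, -1.0]]
wrist_force: [-0.2, 0.6, -4.6]
gripper_width: 0.485
gripper_force: 29.8
```

```bash
python3 f.py; cat > e2.py <<'E'
from h import *
s=sense();R=np.array(s['ee_rot']);t=np.array(s['tcp_pos']);w=shot('wrist')
g=cv2.GaussianBlur(cv2.cvtColor(w['im'],cv2.COLOR_BGR2GRAY),(3,3),0)
for c in(293,306,318,330,343):
    p=g[:,c-5:c+6].mean(1);d=[(i,int(p[i])) for i in range(185,236) if p[i]<p[i-1] and p[i]<=p[i+1] and p[i]<min(p[i-4],p[i+4])-8];print(c,d)
for v in range(206,262,6):
    gx=np.diff(g[v].astype(int));print(v,[(int(i),int(gx[i])) for i in list(range(255,300))+list(range(340,385)) if abs(gx[i])>=12])
for X in(.026,.030,.034):print(X,[proj(w,t+R@np.array([X,0,-h])).round(1).tolist() for h in(.028,-.014)])
E
python3 e2.py
```

```text
jig tcp [-0.2963 -0.0136  0.2458] F [ 0.6  0.1 -4.6] M [0.03 0.05 0.07] w 42.2 t 27.0
293 [(192, 116), (211, 101)]
306 [(193, 118), (212, 111)]
318 [(193, 126), (212, 112)]
330 [(193, 127), (212, 116)]
343 [(194, 120), (212, 116)]
206 [(255, -23), (273, -20), (274, -27), (275, -19), (285, 25), (286, 34), (287, 21), (351, -22), (352, -41), (353, -30), (363, 24), (364, 29), (365, 18)]
212 [(255, -28), (256, -12), (271, -15), (352, -25), (353, -18), (366, 21), (367, 31), (368, 25), (369, 12)]
218 [(273, 12), (274, 17), (275, 13), (365, -14), (368, 13), (379, 30), (380, 41), (381, 22), (383, -25), (384, -20)]
224 [(274, 15), (275, 14), (365, -13)]
230 [(271, -13), (272, -15), (275, 12)]
236 [(271, -13), (272, -17), (274, 12), (275, 12), (369, -13)]
242 [(257, -26), (258, -40), (259, -34), (260, -14), (271, 18), (272, 25), (273, 20), (274, 14), (363, -14), (364, -22), (365, -32), (366, -28), (367, -15), (376, 16), (377, 33), (378, 35), (379, 16)]
248 [(255, -41), (256, -35), (257, -13), (271, 16), (272, 28), (273, 25), (274, 17), (275, 12), (362, -12), (363, -19), (364, -32), (365, -41), (366, -29), (379, 19), (380, 37), (381, 39), (382, 23)]
254 [(271, 17), (272, 30), (273, 31), (274, 22), (362, -13), (363, -24), (364, -37), (365, -38), (366, -22), (382, 22), (383, 43), (384, 46)]
260 [(271, 14), (272, 27), (273, 32), (274, 25), (275, 18), (276, 14), (362, -14), (363, -28), (364, -38), (365, -28)]
0.026 [[319.4, 225.7], [319.1, 202.8]]
0.03 [[319.4, 216.6], [319.1, 195.6]]
0.034 [[319.4, 207.4], [319.1, 188.4]]
```

```bash
python3 - <<'E'
from h import *
gj(-.045,.0515,.2)
E
```

```text
shift [25.86  1.48  4.51] turn -72.3 y 25.7 tcp [ 0.5968 -0.2968  0.2443] t 27.02
```

Emit:
step_arm --targets "2.5 .14 0 0;3.5 .2 0 0;3.8 .22 0 0;3.8 .22 0 0;3.8 .22 0 0;3.8 .22 0 0;2.8 .16 0 0;1.86 .1 0 0;0 0 0 -6;0 0 0 -7;0 0 0 -7;0 0 0 -7"

```text
time_s: 28.02
tcp_pos: [0.4972, -0.0579, 0.244]
ee_rot: [[-0.8, 0.6, -0.005], [0.6, 0.8, -0.0], [0.004, -0.003, -1.0]]
wrist_force: [0.5, 0.3, -4.5]
gripper_width: 0.482
gripper_force: 29.8
```

Emit:
step_arm --targets "0 0 0 -7;0 0 0 -7;0 0 0 -7;0 0 0 -7;0 0 0 -7;0 0 0 -6;0 0 0 -4.3;0 0 2 0;0 0 2.5 0;0 0 0 0;0 0 0 0;0 0 0 0"

```text
time_s: 29.02
tcp_pos: [0.499, -0.0584, 0.2015]
ee_rot: [[-0.99, -0.14, -0.0], [-0.14, 0.99, -0.001], [0.0, -0.001, -1.0]]
wrist_force: [0.7, -0.7, -3.3]
gripper_width: 0.483
gripper_force: 29.8
```

```bash
python3 f.py; python3 - <<'E'
from h import *
gj(-.045,.0515,.095)
E
```

```text
jig tcp [-0.0463  0.0504  0.2015] F [-0.8 -0.6 -3.3] M [-0.02  0.02  0.01] w 42.0 t 29.0
shift [ 0.11  0.14 10.65] turn 0.0 y 98.1 tcp [ 0.499  -0.0584  0.2015] t 29.02
```

Emit:
step_arm --targets ".11 .14 1.5 0;0 0 2.5 0;0 0 2.5 0;0 0 2 0;0 0 1.3 0;0 0 .85 0;0 0 0 0;0 0 0 0;0 0 0 0"

```text
time_s: 29.77
tcp_pos: [0.4987, -0.0568, 0.0963]
ee_rot: [[-0.99, -0.14, 0.003], [-0.14, 0.99, 0.0], [-0.003, -0.0, -1.0]]
wrist_force: [0.0, 0.0, -4.0]
gripper_width: 0.485
gripper_force: 29.8
```

```bash
python3 f.py; python3 e2.py | head -5; python3 - <<'E'
from h import *
gj(-.0279,.0515,.083)
E
```

```text
jig tcp [-0.0447  0.0504  0.0963] F [-0. -0. -4.] M [-0.01  0.02 -0.  ] w 42.2 t 29.8
293 [(211, 99)]
306 [(194, 140), (212, 109)]
318 [(212, 110)]
330 [(193, 111), (212, 113)]
343 [(212, 113)]
shift [0.1  1.68 1.33] turn 0.0 y 98.1 tcp [ 0.4986 -0.0568  0.0963] t 29.82
```

Emit:
step_arm --targets ".1 .5 .4 0;0 .6 .3 0;0 .4 .2 0;0 0 0 0;0 0 0 0;0 0 0 0"

```text
time_s: 30.32
tcp_pos: [0.4943, -0.0421, 0.0858]
ee_rot: [[-0.99, -0.14, -0.0], [-0.14, 0.99, -0.0], [0.0, -0.0, -1.0]]
wrist_force: [-0.1, -0.1, -4.9]
gripper_width: 0.48
gripper_force: 29.8
```

```bash
python3 f.py
```

```text
jig tcp [-0.0295  0.0528  0.0858] F [-0.1  0.1 -4.9] M [ 0.05  0.04 -0.02] w 41.7 t 30.3
```

Emit:
step_arm --targets "-.1 .1 .2 0;0 0 .2 0;0 0 .2 0;0 0 0 0;0 0 0 0"

```text
time_s: 30.73
tcp_pos: [0.4952, -0.0414, 0.0798]
ee_rot: [[-0.99, -0.14, -0.0], [-0.14, 0.99, -0.0], [0.0, -0.0, -1.0]]
wrist_force: [0.3, -1.3, -3.0]
gripper_width: 0.481
gripper_force: 29.8
```

Emit:
step_arm --targets "0 0 .1 0;0 0 .1 0;0 0 0 0;0 0 0 0"

```text
time_s: 31.07
tcp_pos: [0.4956, -0.0417, 0.0792]
ee_rot: [[-0.99, -0.141, 0.001], [-0.141, 0.99, -0.001], [-0.001, -0.001, -1.0]]
wrist_force: [-1.4, -3.4, 5.3]
gripper_width: 0.482
gripper_force: 29.7
```

```bash
python3 f.py
```

```text
jig tcp [-0.0293  0.0514  0.0792] F [-3.2  1.8  5.3] M [0.85 0.58 0.09] w 41.9 t 31.1
```

The tube is level, and it made contact where expected, with its upslope edge at u ≈ 42 mm. Now I'll ease it down. Opening the fingers in small steps while following down-slope lets the tube tilt onto the bed leaning on the lower pad.

Emit:
step_arm --targets "0 -.1 -.1 0;0 0 0 0;0 0 0 0" --claw 4.4

```text
time_s: 31.32
tcp_pos: [0.4958, -0.0423, 0.0791]
ee_rot: [[-0.99, -0.14, 0.001], [-0.14, 0.99, -0.0], [-0.001, -0.0, -1.0]]
wrist_force: [0.3, -2.9, 0.2]
gripper_width: 0.5
gripper_force: 1.4
```

Emit:
step_arm --targets "0 -.1 .1 0;0 0 0 0;0 0 0 0" --claw 4.6

```text
time_s: 31.57
tcp_pos: [0.4956, -0.043, 0.0776]
ee_rot: [[-0.99, -0.14, 0.0], [-0.14, 0.99, 0.0], [-0.0, 0.0, -1.0]]
wrist_force: [0.2, -1.0, -1.8]
gripper_width: 0.525
gripper_force: 0.8
```

```bash
python3 f.py
```

```text
jig tcp [-0.0306  0.0516  0.0776] F [-1.  -0.1 -1.8] M [-0.19  0.4   0.04] w 45.7 t 31.6
```

Emit:
step_arm --targets "0 -.1 .1 0;0 0 0 0;0 0 0 0" --claw 4.8

```text
time_s: 31.82
tcp_pos: [0.4953, -0.0441, 0.0766]
ee_rot: [[-0.99, -0.14, -0.001], [-0.14, 0.99, -0.0], [0.001, 0.0, -1.0]]
wrist_force: [-0.5, -0.2, -1.5]
gripper_width: 0.55
gripper_force: 0.8
```

Emit:
step_arm --targets "0 -.1 .1 0;0 0 0 0;0 0 0 0" --claw 5.0

```text
time_s: 32.07
tcp_pos: [0.4954, -0.0452, 0.0756]
ee_rot: [[-0.99, -0.14, -0.001], [-0.14, 0.99, -0.0], [0.001, 0.0, -1.0]]
wrist_force: [1.0, -1.9, -0.2]
gripper_width: 0.571
gripper_force: 0.8
```

Emit:
step_arm --targets "0 -.1 .1 0;0 0 0 0;0 0 0 0" --claw 5.2

```text
time_s: 32.32
tcp_pos: [0.4957, -0.0462, 0.0747]
ee_rot: [[-0.99, -0.14, -0.0], [-0.14, 0.99, -0.0], [0.0, -0.0, -1.0]]
wrist_force: [-0.3, -1.5, -0.7]
gripper_width: 0.593
gripper_force: 0.8
```

```bash
python3 f.py;python3 e2.py
```

```text
jig tcp [-0.0337  0.0519  0.0747] F [-1.5  0.5 -0.7] M [-0.01  0.48  0.  ] w 51.6 t 32.3
293 [(209, 74)]
306 [(212, 108)]
318 [(213, 104)]
330 [(214, 104)]
343 [(187, 54), (215, 110)]
206 [(266, -12), (294, 14), (295, 28), (296, 26), (371, -14), (381, 15), (382, 26), (383, 34), (384, 36)]
212 [(265, 12), (370, -12), (372, 19), (373, 34), (374, 34), (375, 29), (376, 21)]
218 [(265, 15), (266, 12), (352, -13), (353, -14), (354, -17), (355, -14), (362, 14), (363, 46), (364, 68), (365, 47), (366, 12)]
224 [(265, 13), (266, 12), (351, -13), (352, -15), (353, -17), (354, -18), (355, -13), (362, 27), (363, 64), (364, 65), (365, 28)]
230 [(352, -14), (353, -17), (354, -17), (362, 38), (363, 68), (364, 57), (365, 18)]
236 [(351, -12), (352, -14), (353, -19), (354, -16), (361, 17), (362, 51), (363, 67), (364, 40)]
242 [(263, 12), (264, 29), (265, 31), (266, 19), (351, -12), (352, -15), (353, -18), (354, -14), (361, 31), (362, 67), (363, 63), (364, 22), (367, -31), (368, -73), (369, -67), (370, -22), (378, -13), (379, -13)]
248 [(263, 14), (264, 31), (265, 36), (266, 20), (350, -13), (351, -15), (352, -20), (353, -19), (354, -12), (361, 41), (362, 67), (363, 52), (364, 17), (366, -14), (367, -48), (368, -74), (369, -56), (370, -17)]
254 [(263, 13), (264, 33), (265, 42), (266, 29), (267, 14), (349, -13), (350, -17), (351, -19), (352, -22), (353, -18), (360, 22), (361, 59), (362, 66), (363, 33), (366, -22), (367, -59), (368, -73), (369, -42)]
260 [(263, 12), (264, 30), (265, 38), (266, 25), (267, 12), (349, -14), (350, -19), (351, -21), (352, -20), (353, -13), (360, 33), (361, 67), (362, 60), (363, 20), (366, -29), (367, -71), (368, -71), (369, -29)]
0.026 [[319.2, 227.1], [318.9, 203.9]]
0.03 [[319.2, 218.0], [318.9, 196.7]]
0.034 [[319.2, 208.8], [318.9, 189.4]]
```

Emit:
step_arm --targets "0 -.1 .1 0;0 0 0 0;0 0 0 0" --claw 5.4

```text
time_s: 32.62
tcp_pos: [0.4959, -0.0471, 0.0737]
ee_rot: [[-0.99, -0.14, -0.0], [-0.14, 0.99, -0.0], [0.0, -0.0, -1.0]]
wrist_force: [-0.0, -1.9, -1.3]
gripper_width: 0.619
gripper_force: 0.9
```

Emit:
step_arm --targets "0 -.1 .1 0;0 0 0 0;0 0 0 0" --claw 5.6

```text
time_s: 32.87
tcp_pos: [0.496, -0.0481, 0.0727]
ee_rot: [[-0.99, -0.14, -0.0], [-0.14, 0.99, -0.0], [0.0, -0.0, -1.0]]
wrist_force: [-0.2, -2.0, -0.9]
gripper_width: 0.636
gripper_force: 1.0
```

Emit:
step_arm --targets "0 -.1 .1 0;0 0 0 0;0 0 0 0" --claw 5.8

```text
time_s: 33.12
tcp_pos: [0.4962, -0.0491, 0.0717]
ee_rot: [[-0.99, -0.14, -0.0], [-0.14, 0.99, -0.0], [0.0, 0.0, -1.0]]
wrist_force: [-0.1, -1.8, -1.0]
gripper_width: 0.663
gripper_force: 0.8
```

```bash
python3 f.py;python3 e2.py|sed -n '1,10p'
```

```text
jig tcp [-0.0367  0.0519  0.0717] F [-1.8  0.3 -1. ] M [0.03 0.47 0.02] w 57.7 t 33.1
293 [(206, 78)]
306 [(208, 85)]
318 [(211, 97)]
330 [(213, 91)]
343 [(187, 53), (214, 75)]
206 [(379, -12), (380, -14)]
212 [(379, -14), (380, -14), (383, 19), (384, 29)]
218 [(263, 12), (368, 34), (369, 62), (370, 52), (371, 16)]
224 [(367, 17), (368, 51), (369, 64), (370, 36)]
230 [(264, 12), (367, 28), (368, 66), (369, 60), (370, 20)]
```

Emit:
step_arm --targets "0 -.1 .1 0;0 0 0 0;0 0 0 0" --claw 6.0

```text
time_s: 33.42
tcp_pos: [0.4966, -0.0498, 0.0709]
ee_rot: [[-0.99, -0.14, 0.001], [-0.14, 0.99, 0.0], [-0.001, 0.0, -1.0]]
wrist_force: [0.6, -0.3, 0.6]
gripper_width: 0.687
gripper_force: 0.0
```

```bash
python3 f.py;python3 e2.py|sed -n '1,10p'
```

```text
jig tcp [-0.0375  0.0515  0.0709] F [-0.4 -0.5  0.6] M [-0.03  0.06  0.05] w 59.7 t 33.4
293 [(205, 85)]
306 [(207, 88)]
318 [(209, 94)]
330 [(211, 84)]
343 []
206 [(260, 12), (261, 12), (382, -15), (383, -13)]
212 [(382, -14)]
218 [(366, 30), (367, 63), (368, 58), (369, 22)]
224 [(366, 39), (367, 63), (368, 49), (369, 16)]
230 [(365, 17), (366, 51), (367, 63), (368, 36)]
```

Emit:
step_arm --targets "0 -.1 0 0;0 0 0 0;0 0 0 0" --claw 6.2

```text
time_s: 33.72
tcp_pos: [0.4966, -0.051, 0.0708]
ee_rot: [[-0.99, -0.14, 0.0], [-0.14, 0.99, 0.0], [-0.0, 0.0, -1.0]]
wrist_force: [-0.1, 0.4, 0.5]
gripper_width: 0.711
gripper_force: 0.0
```

```bash
python3 f.py;python3 e2.py|sed -n '1,10p'
```

```text
jig tcp [-0.0386  0.0517  0.0708] F [0.4 0.  0.5] M [0.02 0.03 0.03] w 61.8 t 33.7
293 [(205, 83)]
306 [(207, 86)]
318 [(209, 93)]
330 [(211, 91)]
343 []
206 [(263, 12)]
212 []
218 [(263, 12), (264, 12), (368, 26), (369, 60), (370, 61), (371, 26)]
224 [(368, 33), (369, 64), (370, 54), (371, 19)]
230 [(368, 42), (369, 63), (370, 46), (371, 15)]
```

The tube rests freely, with no force on the tool, and contact was lost right at the full 30° tilt. Next I'll nudge it gently down-slope against the ledge with the upper finger.

Emit:
step_arm --targets "0 -.2 0 0;0 -.2 0 0;0 -.1 0 0;0 0 0 0;0 0 0 0"

```text
time_s: 34.18
tcp_pos: [0.4972, -0.0561, 0.0708]
ee_rot: [[-0.99, -0.14, -0.0], [-0.14, 0.99, -0.0], [0.0, -0.0, -1.0]]
wrist_force: [-0.1, -0.4, -1.0]
gripper_width: 0.714
gripper_force: 0.0
```

```bash
python3 f.py;python3 e2.py|sed -n '1,10p'
```

```text
jig tcp [-0.0438  0.0518  0.0708] F [-0.3  0.2 -1. ] M [-0.07 -0.03 -0.01] w 62.1 t 34.2
293 [(204, 78)]
306 [(206, 82)]
318 [(208, 89)]
330 [(210, 94)]
343 [(212, 87)]
206 [(273, 12), (274, 14)]
212 []
218 [(348, -13), (349, -14), (350, -14), (351, -12), (378, 34), (379, 63), (380, 54), (381, 19)]
224 [(348, -12), (349, -12), (350, -14), (351, -12), (377, 15), (378, 49), (379, 63), (380, 38)]
230 [(350, -12), (377, 26), (378, 63), (379, 61), (380, 22)]
```

Emit:
step_arm --targets "0 -.1 0 0;0 -.1 0 0;0 0 0 0;0 0 0 0"

```text
time_s: 34.57
tcp_pos: [0.4975, -0.058, 0.0708]
ee_rot: [[-0.99, -0.14, -0.0], [-0.14, 0.99, 0.0], [0.0, 0.0, -1.0]]
wrist_force: [0.2, 0.1, 0.1]
gripper_width: 0.711
gripper_force: 0.0
```

```bash
python3 f.py;python3 e2.py|sed -n '1,10p'
```

```text
jig tcp [-0.0457  0.0518  0.0708] F [ 0.  -0.2  0.1] M [-0.01  0.01 -0.05] w 61.8 t 34.6
293 [(203, 82)]
306 [(205, 82)]
318 [(207, 84)]
330 [(209, 95)]
343 [(211, 92)]
206 [(277, 14), (278, 14)]
212 [(277, 12), (278, 12)]
218 [(352, -13), (353, -13), (354, -14), (355, -14), (381, 19), (382, 52), (383, 62), (384, 35)]
224 [(352, -12), (353, -12), (354, -13), (355, -12), (381, 28), (382, 63), (383, 59), (384, 22)]
230 [(353, -12), (381, 39), (382, 63), (383, 49), (384, 16)]
```

Emit:
step_arm --targets "0 -.1 0 0;0 -.1 0 0;0 0 0 0;0 0 0 0"

```text
time_s: 34.95
tcp_pos: [0.4977, -0.0596, 0.0709]
ee_rot: [[-0.99, -0.14, 0.0], [-0.14, 0.99, 0.001], [-0.0, 0.001, -1.0]]
wrist_force: [-1.6, 3.6, 1.6]
gripper_width: 0.71
gripper_force: 1.9
```

```bash
python3 f.py
```

```text
jig tcp [-0.0473  0.0518  0.0709] F [3.8 1.  1.6] M [ 0.18 -1.1   0.01] w 61.7 t 35.0
```

Emit:
step_arm --targets "0 -.1 0 0;0 -.1 0 0;0 0 0 0;0 0 0 0"

```text
time_s: 35.28
tcp_pos: [0.4979, -0.0605, 0.0714]
ee_rot: [[-0.99, -0.14, 0.0], [-0.14, 0.99, 0.002], [-0.001, 0.002, -1.0]]
wrist_force: [-4.8, 9.1, 5.6]
gripper_width: 0.715
gripper_force: 5.9
```

```bash
python3 f.py
```

```text
jig tcp [-0.0482  0.0517  0.0714] F [9.7 3.4 5.6] M [ 0.73 -3.27  0.05] w 62.2 t 35.3
```

The push met a firm stop at the expected place, so the tube is against the ledge. I'll back off, rise, and verify numerically from the earlier viewpoint, shifted one notch.

Emit:
step_arm --targets "0 .3 0 0;0 .15 0 0;0 0 -.5 0;0 0 -1.5 0;0 0 -3 0;0 0 -3.5 0;0 0 -3.5 0;0 0 -3.5 0;0 0 -2.4 0;0 0 0 0;0 0 0 0"

```text
time_s: 36.2
tcp_pos: [0.498, -0.0578, 0.2515]
ee_rot: [[-0.99, -0.139, 0.004], [-0.139, 0.99, 0.001], [-0.004, -0.0, -1.0]]
wrist_force: [-0.2, -0.1, -1.6]
gripper_width: 0.711
gripper_force: 0.0
```

```bash
python3 f.py; python3 - <<'E'
from h import *
go([.5532,.0036,.25],187.6)
E
```

```text
jig tcp [-0.0455  0.0513  0.2515] F [-0.1  0.2 -1.6] M [ 0.04  0.01 -0.05] w 61.8 t 36.2
shift [-6.32  5.31  0.18] turn -89.6 y 98.0 tcp [ 0.498  -0.0578  0.2515] t 36.2
```

Emit:
step_arm --targets "-2.1 1.77 0 0;-2.1 1.77 0 0;-2.1 1.77 0 0;0 0 0 -7;0 0 0 -7;0 0 0 -7;0 0 0 -7;0 0 0 -7;0 0 0 -7;0 0 0 -7;0 0 0 -7;0 0 0 -7"

```text
time_s: 37.2
tcp_pos: [0.5515, 0.0034, 0.2478]
ee_rot: [[-0.32, -0.948, -0.004], [-0.948, 0.32, -0.001], [0.002, 0.003, -1.0]]
wrist_force: [-1.4, -0.0, 0.2]
gripper_width: 0.708
gripper_force: 0.0
```

Emit:
step_arm --targets "0 0 .2 -7;0 0 0 -7;0 0 0 -7;0 0 0 -5.6;0 0 0 0;0 0 0 0;0 0 0 0;0 0 0 0"

```text
time_s: 37.87
tcp_pos: [0.5521, 0.0038, 0.2473]
ee_rot: [[0.131, -0.991, -0.001], [-0.991, -0.131, -0.0], [0.0, 0.001, -1.0]]
wrist_force: [0.2, 0.1, -0.7]
gripper_width: 0.713
gripper_force: 0.0
```

```bash
python3 - <<'E'
from h import *
import pickle
go([.5532,.0036,.25],187.6)
a=pickle.load(open('w1.pkl','rb'));w=shot('wrist','w9.png')
G=lambda c:cv2.cvtColor(c['im'],cv2.COLOR_BGR2GRAY)
T=G(a)[184:230,290:348]
m=cv2.matchTemplate(G(w)[150:240,230:410],T,cv2.TM_CCOEFF_NORMED);_,v,_,p=cv2.minMaxLoc(m)
print('stop: score',round(v,3),'at',(p[0]+230,p[1]+150),'shift expected from pose',(proj(w,J(.092,-.011,.06))-proj(a,J(.092,.014,.06))).round(1),'found',(p[0]+230-290,p[1]+150-184))
g=cv2.GaussianBlur(G(w),(3,3),0).astype(int)
# tube corners expected
for n,(u,v_) in dict(lowtop=(0,.042),hightop=(.042,.042),highbot=(.042,0)).items():
    print(n,[proj(w,J(u,y,v_)).round(1).tolist() for y in(-.0017,.0833)])
print('endplate',proj(w,J(.02,.085,.042)).round(1),'stop arm',proj(w,J(.02,-.005,.01)).round(1))
for v in(128,136,144,152,160):print(v,[int(x) for x in g[v,318:426:3]])
for u in(350,365,380,395):print(u,[int(x) for x in g[108:196:3,u]])
E
```

```text
shift [ 0.03 -0.1  -0.27] turn -0.0 y -172.4 tcp [0.5521 0.0038 0.2473] t 37.87
stop: score 0.979 at (290, 184) shift expected from pose [-1.3  0.4] found (0, 0)
lowtop [[326.7, 117.5], [414.6, 116.8]]
hightop [[327.3, 157.5], [418.4, 156.8]]
highbot [[326.4, 174.1], [406.9, 173.5]]
endplate [418.2 135.5] stop arm [323.1 150.9]
128 [236, 237, 199, 109, 128, 123, 123, 119, 115, 123, 125, 128, 134, 136, 135, 130, 128, 136, 126, 127, 135, 137, 132, 132, 133, 145, 141, 133, 130, 132, 136, 130, 129, 87, 111, 110]
136 [239, 237, 188, 133, 128, 124, 165, 193, 192, 194, 175, 140, 126, 125, 123, 117, 125, 140, 144, 128, 117, 116, 127, 141, 132, 138, 129, 121, 121, 124, 132, 141, 145, 108, 102, 111]
144 [240, 238, 212, 153, 140, 238, 242, 241, 241, 233, 198, 186, 186, 162, 188, 230, 153, 122, 148, 145, 190, 147, 123, 124, 124, 123, 130, 132, 145, 151, 147, 137, 135, 126, 95, 112]
152 [240, 239, 219, 166, 136, 136, 151, 172, 178, 150, 121, 121, 123, 123, 214, 245, 230, 204, 178, 169, 155, 141, 154, 152, 138, 134, 145, 153, 155, 147, 137, 134, 142, 140, 83, 113]
160 [240, 239, 224, 148, 71, 69, 70, 68, 66, 65, 65, 64, 66, 66, 65, 65, 65, 66, 68, 67, 69, 71, 76, 78, 77, 75, 77, 76, 75, 75, 76, 74, 72, 60, 65, 110]
350 [121, 120, 121, 120, 135, 139, 128, 128, 132, 136, 183, 191, 187, 186, 134, 120, 85, 63, 66, 67, 69, 162, 236, 236, 237, 236, 237, 236, 237, 237]
365 [109, 106, 102, 118, 136, 138, 135, 121, 125, 118, 124, 117, 176, 254, 253, 191, 90, 67, 66, 65, 65, 160, 236, 235, 236, 236, 236, 235, 237, 236]
380 [110, 109, 109, 117, 129, 128, 139, 134, 128, 117, 117, 119, 175, 248, 173, 139, 87, 70, 67, 70, 68, 168, 236, 236, 237, 237, 236, 236, 237, 236]
395 [128, 133, 134, 130, 136, 140, 150, 140, 134, 136, 130, 122, 126, 143, 143, 141, 95, 76, 74, 70, 68, 169, 237, 237, 237, 238, 236, 237, 238, 238]
```

The stop matches its seated appearance exactly, one notch on. The tube's edges fit the expected flat, 30° pose: lower edge at row 118, ridge at 155, upslope foot at 170, columns 325 to 417. I'll hand in.

```bash
python3 -c "
from h import *
print(r.finish_job())"
```

```text
the job is handed in; nothing more can be done
None
```

The job is handed in: the stop is seated in the third notch, and the 85 mm tube lies flat on the bed against the ledge, between the end plate and the stop. On the first approach the tube appears to have brushed the stop and pitched in the grip, so I laid it back on the table, regrasped it and set it down on the second try. The final checks were numeric only, as the picture allowance was used up, and I did not re-check the other two off-cuts at the end.

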